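Load a filter standard and shut the spectrophotometer lid light-tight

ROBOT

A 6-joint arm with a two-finger parallel gripper is mounted at the origin on the work surface. World frame = base frame: x ahead of the robot, y to its left, z up, the work surface at z = 0. Lengths are in m, angles in degrees, forces in N, time in s.
With the tool pointing down it reaches from about 0.35 to 0.8 m from the base axis. Payload 7.3 kg.
Tool frame: the origin (TCP) lies at the very end of the fingers, on their centre line; the grasp point (between the pads) lies 19 mm behind it; y points along the fingers, x is the direction in which the jaws open and shut, and the axes are right-handed (so a half turn about y gives the same grasp; the last joint's range is limited). The gripper opens to 85 mm and grips with 20 to 120 N. Pads are 22 mm wide; open, the fingers measure 114 mm over their backs; the gripper's body (76 mm by 85 mm) begins 54 mm behind the grasp point. The pads swing forward as they close: fully open they stand 13 mm farther back than shut.
Start: joints at [67.781, 19.595, 87.324, -0, 73.075, -8.365], TCP at [0.126, 0.51, 0.231] pointing down, gripper open.
Joint ranges: [-145.02, 145.02], [-44.19, 115.74], [2.07, 154.8], [-57.11, 237.11], [16.16, 152.29], [-177.93, 177.93]. Speed limits (degrees/s): [147.25, 147.25, 180, 180, 180, 180].

INTERFACE

Orientations are given as [roll, pitch, yaw] about the fixed x, y, z axes, in that order (R = Rz(yaw) Ry(pitch) Rx(roll)).
In Python, from workcell import ctrl gives the robot as it stands.
- The arm moves only by the tool step_arm, never from a script. Its argument "motion" is a list of rows, each a list of 3 entries, a list of its own where there are three numbers: the opening, from 0 (shut) to 1 (fully open), then the shift along the world's x, y, z in m, then the turn about the world's z in degrees. A call has exactly 8 rows; each row shifts and turns the pose as measured when the row begins; what a row does not reach is not made up. A row lasts 1/12 s, in which the tool goes at most 41.7 mm and 7.16 degrees, less where a joint would pass 70% of its speed; a pose out of reach is approached as far as the arm can. A call is refused whole if a number of a shift passes 0.0417 or a number of a turn 7.16, either way. A call with a gripper value outside its range is refused whole. The fingers move at their own pace and stop on an object; "force" is the grip in N (left out, the last holds). Time passes only in rows, so rows that do not move let the fingers close, or fill a call up. It gives the time, the measured TCP pose, the force and the opening at its end, in the units of the state.
- ctrl.sense(): the state, without advancing time (a new reading comes with each control period).
- ctrl.grab_frame(name): name is "scene" or "side" or "wrist"; returns a dict with "img" (400x640x3 uint8, blue, green, red), "fx", "fy", "cx", "cy" (pixels), "T" (4x4, takes a point from camera to world coordinates). Camera axes: x right, y up, looking along -z (the intrinsics and any distortion apply to the point x, -y, -z); pixel columns grow to the right and rows downward; lengths in m; the calibration is good to about 2 mm. The wrist camera is an equidistant fisheye: a pixel r from the principal point sees the ray r / f radians off the axis. A picture is of the moment at which its call begins. There is no depth.
- ctrl.sign_off(): hands the job in, once; it reports no verdict.
The state is a dict: "time_s": time; "joint_positions": joint angles; "qd": joint speeds; "joint_torque": joint torques, N m; "eef_pos": TCP position; "orientation": TCP orientation; "wrist_force": force on the tool from outside, world axes, zero at the start; "torque": the same for the moment, N m; "width": finger opening in m.
Only numpy, scipy, OpenCV 4.12 (cv2) and the standard library are available. Lean on these libraries where they do the work, as an engineer would, in place of code of your own. Each camera call takes 0.05 s, during which the arm holds its last target.

TASK

Take the amber filter standard from the white rack and stand it fully down in the cell holder inside the open sample compartment of the spectrophotometer, its amber windows still facing left and right along the instrument's light path, and let it go. Then slide the compartment lid shut over it with a gentle push until you feel it bed on the rubber light seal, and leave it resting firmly against that seal, without slamming or forcing it. Leave the other filters and everything else on the bench where they are.

Things in the scene. Friction and masses are not known exactly. Their poses are not given: they have to be found in the camera images.
- filter_amber: amber filter standard: upright black square post 12.5 x 12.5 mm, 60 mm tall, 35 g, amber cap (top 9 mm), amber windows on its +y and -y faces; the plain faces, +x and -x, are the ones to grip. Origin: centre of its underside; z up along the post. It stands 18 mm deep in a pocket of the rack, its underside 8 mm above the bench
- rack: white rack block, 56 mm (x) x 176 mm (y) x 26 mm high, fixed. Four 14.5 mm square pockets 18 mm deep in a row along its y axis at y = -60, -20, 20, 60 mm, one filter in each, in any order. Origin: centre of its underside
- spectro: bench spectrophotometer, white, 360 deep (x) x 420 wide (y) mm, fixed; flat top 150 mm high, console behind (x over 65 mm) rising to 195 mm. Origin: centre of its underside; x to its back, y to its left = light path = lid track. Compartment mouth in the top: x -125 to 5, y -145 to -35 mm, straight walls, floor 60 mm high. Lid rails 12 mm wide, 12 mm above the top, at x = -152 and 32 mm
- cell_seat (a point): bottom centre of the square pocket in the aluminium cell holder inside the compartment, 80 mm above the bench; axes as the instrument's. Holder: 44 x 44 mm block, top 20 mm above this point; pocket 14.5 mm square, bevelled mouth, 20 mm deep. The seated filter's top is 60 mm above this point, 10 mm below the instrument's top
- lid (a joint): lid travel along the instrument's y, m: starts open at about 0.12 to 0.14, shrinks as it closes towards -y. It meets the seal somewhere between 0.018 and 0, each time elsewhere and not known beforehand (the seal rail is clamped in slotted holes): feel for it. Lid: grey plate 168 x 150 x 8 mm, 0.3 to 0.5 kg, top face 160 mm above the bench; drag about 3 N, so it stays where left
- lid_grip (a point): top centre of the lid's black grip rib, which stands across the middle of the lid: 100 mm long (along the instrument's x), 14 mm thick (along y), 26 mm tall, its top 186 mm above the bench. Push its +y face, or pinch it across its thickness. Axes as the instrument's
- seal (a joint): squeeze of the black rubber light seal at the -y end of the lid's track, m: 0 = free, grows as the lid's edge presses in, about 8 N per mm. When let go, the lid's 3 N drag keeps it on the squeezed rubber: push with 6 to 10 N in all at the end to leave it bearing firmly; over 12 N on the seal is too hard
- filter_blue: another filter standard, the same black post with blue cap and windows; bystander in the rack. Origin: centre of its underside
- filter_green: another filter standard, the same black post with green cap and windows; bystander in the rack. Origin: centre of its underside
- filter_grey: another filter standard, the same black post with light grey cap and windows; bystander in the rack. Origin: centre of its underside
- wash_bottle: white bottle with red cap, 60 mm across, 160 mm tall; bystander. Origin: centre of its underside
- beaker: glass beaker, 68 mm across, 85 mm tall; bystander. Origin: centre of its underside
- jar: small amber jar with blue lid, 52 mm across, 60 mm tall; bystander. Origin: centre of its underside
- pen: blue marker pen lying on the bench, 110 mm long, 17 mm thick; bystander. Origin: under its middle, x along the pen
Things that resemble listed ones, but are neither listed nor needed, are in the scene too. What is shaped like the filter_amber but pink or red is not meant.

How it is judged:
By the outcome, as a careful person would: the job done as asked, in the order asked, and still so for the second after the job is handed in, with the robot touching nothing.
It also fails if it takes over 54 s, if anything falls off the work surface, if the arm or the gripper's body presses on something with over 40 N, if the wrist force passes 120 N, or if a joint passes its speed limit or range.

## Working session

There is one attempt and no reset: what is moved stays moved. The work goes in short steps, Python scripts to look and compute and a tool call to move; the robot and the scene stay as the last step left them, time stands still between calls to the robot, and variables do not carry over. Pictures are saved under pics/ and viewed, and the job is handed in when it is done.

Besides the shell and the picture viewer there is one more tool, called after ">>>" by a JSON object that holds its "name" and its "arguments". step_arm: Moves the arm, as the interface text tells. Its arguments: {"type":"object","properties":{"motion":{"type":"array","items":{"type":"array"}},"force":{"type":"number"}},"required":["motion"]}

```bash
ls; mkdir -p pics; python3 - <<'E'
from workcell import ctrl
import cv2
print(ctrl.sense())
for n in ("scene","side","wrist"):
    f=ctrl.grab_frame(n); cv2.imwrite(f"pics/{n}0.png",f["img"]); print(n,f["fx"],f["fy"],f["cx"],f["cy"],f["T"],[k for k in f])
E
```

```text
pics
{'time_s': 0.0, 'joint_positions': array([ 6.77816268e+01,  1.96358974e+01,  8.73772634e+01, -3.90795680e-05,
        7.30750945e+01, -8.36366932e+00]), 'qd': array([ 0.03009365,  0.05917746, -0.06038793,  0.06993602,  0.12078114,
       -0.19744644]), 'joint_torque': array([ 4.30687720e-06, -4.33688736e+01, -2.46006095e+01, -1.50974938e-04,
        8.08057463e-03, -1.35578418e-05]), 'eef_pos': array([0.12552779, 0.509357  , 0.23063065]), 'orientation': array([-8.99871997e+01,  8.73221417e-02,  7.61453172e+01]), 'wrist_force': array([ 0.46748505, -0.96531476, -0.02203115]), 'torque': array([ 0.01944438, -0.02655131, -0.06566343]), 'width': 0.08547399140074598}
scene 366.7237839466893 366.7237839466893 312.176894732005 195.0646968701963 [[ 0.85177918 -0.27576287  0.44545153  0.97300522]
 [ 0.52372901  0.46998207 -0.71051022 -0.71685997]
 [-0.0134219   0.8384937   0.54474596  0.72016442]
 [ 0.          0.          0.          1.        ]] ['img', 'fx', 'fy', 'cx', 'cy', 'T']
side 394.9556233528467 394.9556233528467 324.00947148952525 197.27963139953144 [[ 0.81809515  0.38062843 -0.43109433  0.04319328]
 [-0.57503508  0.55109069 -0.60467653 -0.63647353]
 [ 0.00741499  0.7425773   0.66971932  0.85465068]
 [ 0.          0.          0.          1.        ]] ['img', 'fx', 'fy', 'cx', 'cy', 'T']
wrist 309.70691628693146 309.70691628693146 318.76788352032474 204.0199307752623 [[ 0.23872718 -0.92491576 -0.29587188  0.0496916 ]
 [ 0.97108472  0.22676513  0.07464607  0.52830693]
 [-0.0019479  -0.30513671  0.95230657  0.37388245]
 [ 0.          0.          0.          1.        ]] ['img', 'fx', 'fy', 'cx', 'cy', 'T']
```

View pics/scene0.png

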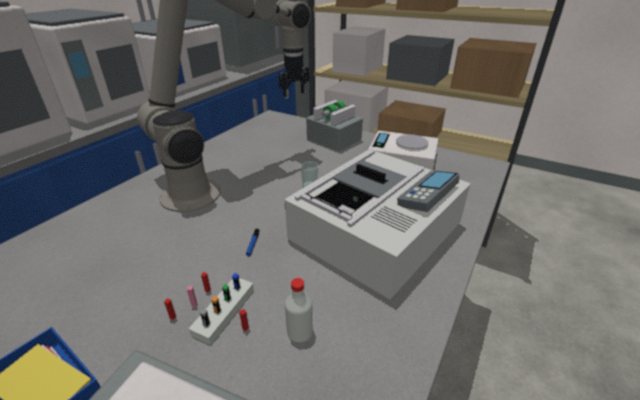

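View pics/side0.png

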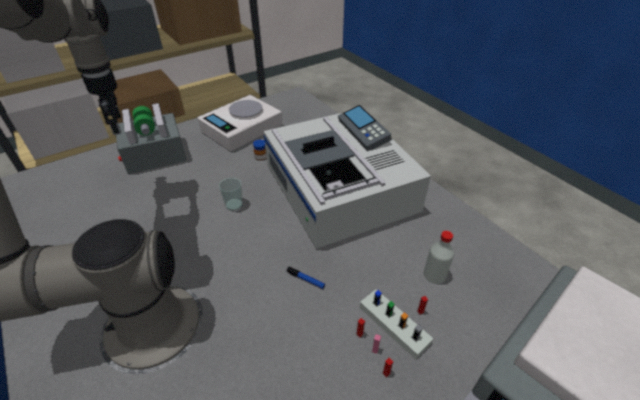

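View pics/wrist0.png

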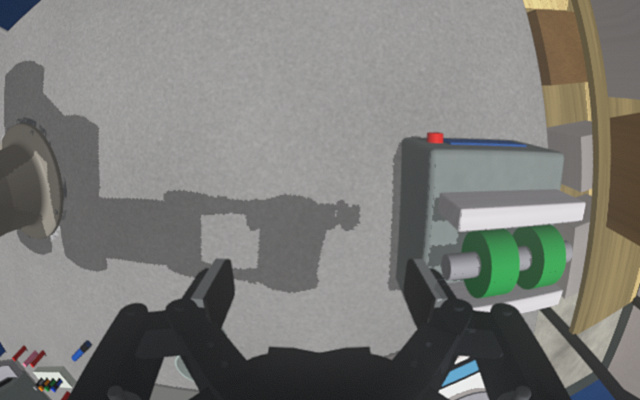

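```bash
cat > h.py <<'E'
import numpy as np, cv2
def ray(f,u,v,fish=False):
    x=(u-f["cx"])/f["fx"]; y=(v-f["cy"])/f["fy"]
    if fish:
        r=np.hypot(x,y); s=np.sin(r)/r if r>1e-9 else 1; d=np.array([x*s,-y*s,-np.cos(r)])
    else: d=np.array([x,-y,-1.])
    T=np.array(f["T"]); d=T[:3,:3]@d
    return T[:3,3],d/np.linalg.norm(d)
def plane(f,u,v,z,fish=False):
    o,d=ray(f,u,v,fish); return o+d*(z-o[2])/d[2]
def tri(*rs):
    A=np.zeros((3,3));b=np.zeros(3)
    for o,d in rs:
        P=np.eye(3)-np.outer(d,d);A+=P;b+=P@o
    p=np.linalg.solve(A,b); return p,[np.linalg.norm((np.eye(3)-np.outer(d,d))@(p-o)) for o,d in rs]
def proj(f,p,fish=False):
    T=np.array(f["T"]); c=T[:3,:3].T@(np.array(p)-T[:3,3]); x,y,z=c[0],-c[1],-c[2]
    if fish:
        r=np.hypot(x,y); th=np.arctan2(r,z); k=th/r
    else: k=1/z
    return f["cx"]+f["fx"]*x*k, f["cy"]+f["fy"]*y*k
E
python3 - <<'E'
import cv2,numpy as np
a=cv2.imread("pics/scene0.png")[255:345,140:260]; b=cv2.imread("pics/side0.png")[280:380,340:450]
cv2.imwrite("pics/c1.png",np.hstack([cv2.resize(a,(400,300),interpolation=2),cv2.resize(b,(330,300),interpolation=2)]))
a=cv2.imread("pics/scene0.png")[130:260,270:480]; cv2.imwrite("pics/c2.png",cv2.resize(a,(798,494),interpolation=2))
a=cv2.imread("pics/side0.png")[95:250,255:440]; cv2.imwrite("pics/c3.png",cv2.resize(a,(700,586),interpolation=2))
E
```

```text
(no output)
```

View pics/c1.png

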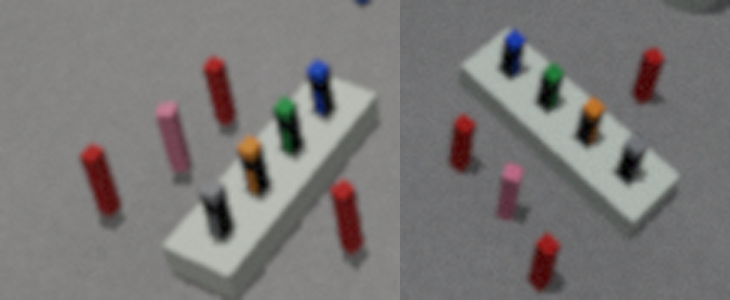

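View pics/c2.png

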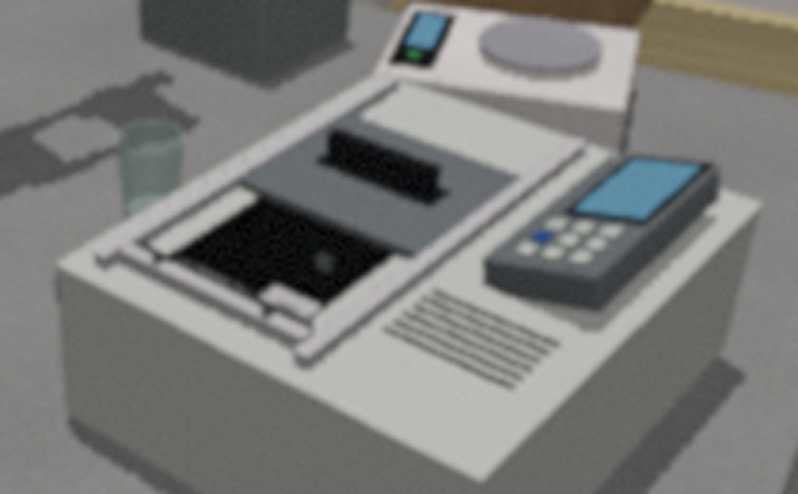

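View pics/c3.png

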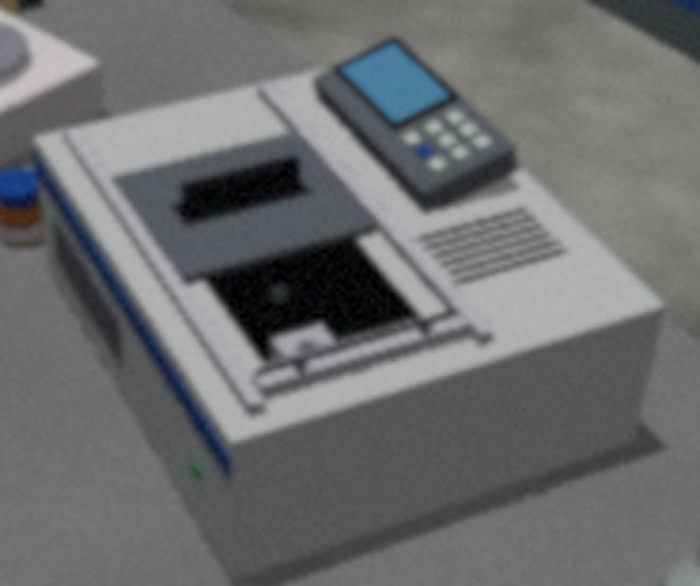

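```bash
cat > m.py <<'E'
from h import *
import pickle
from workcell import ctrl
F={n:ctrl.grab_frame(n) for n in("scene","side")}
pickle.dump(F,open("F0.pkl","wb"))
print("corners")
for u,v in[(285.8,199.7),(396.3,256.3),(470,184)]: print(plane(F["scene"],u,v,.15))
print("side")
for u,v in[(316.3,211.3),(429.4,176.4),(264.2,132)]: print(plane(F["side"],u,v,.15))
R={"amber":((5,22),(130,255),(90,255)),"blue":((108,128),(150,255),(70,255)),"green":((45,80),(100,255),(50,255))}
roi={"scene":(250,345,190,262),"side":(280,360,355,440)}
for c,(a,b,e) in R.items():
    rs=[]
    for n in F:
        y0,y1,x0,x1=roi[n]; h=cv2.cvtColor(F[n]["img"],cv2.COLOR_BGR2HSV)[y0:y1,x0:x1]
        m=cv2.inRange(h,(a[0],b[0],e[0]),(a[1],b[1],e[1]))
        k,l,s,ce=cv2.connectedComponentsWithStats(m)
        for i in sorted(range(1,k),key=lambda i:-s[i,4])[:2]: print(c,n,s[i],ce[i]+[x0,y0])
E
python3 m.py
```

```text
corners
[ 0.45544532 -0.03097042  0.15      ]
[ 0.80389258 -0.09336615  0.15      ]
[0.87834345 0.31451656 0.15      ]
side
[ 0.44966734 -0.03291807  0.15      ]
[ 0.79385144 -0.09788994  0.15      ]
[0.51902164 0.3699556  0.15      ]
amber scene [22 46  6  7 32] [214.375   299.15625]
amber scene [24 57  3  6  9] [215.22222222 309.44444444]
amber side [46 33  7  7 31] [404.12903226 315.80645161]
blue scene [43 24  5  6 23] [235.08695652 276.2173913 ]
blue scene [57  0  5  5 19] [248.63157895 251.89473684]
blue side [21 11  5  6 24] [377.875      293.33333333]
green scene [33 35  5  6 26] [225.  287.5]
green scene [35 44  3  7 11] [225.63636364 296.81818182]
green side [33 21  6  7 29] [390.62068966 304.37931034]
green side [36 32  1  3  3] [391. 313.]
```

```bash
python3 - <<'E'
from h import *
import pickle
F=pickle.load(open("F0.pkl","rb"))
P={"amber":((214.4,299.2),(404.1,315.8)),"blue":((235.1,276.2),(377.9,293.3)),"green":((225,287.5),(390.6,304.4))}
for c,(a,b) in P.items():
    print(c,tri(ray(F["scene"],*a),ray(F["side"],*b)),plane(F["scene"],*a,.0635),plane(F["side"],*b,.0635))
yaw=np.radians(-10); R=np.array([[np.cos(yaw),-np.sin(yaw)],[np.sin(yaw),np.cos(yaw)]])
o=np.array([.4525,-.032])-R@[-.18,-.21]; print(o)
for n,p in [("mouthc",(-.06,-.09)),("lid",(-.06,-.09+.13))]: print(n,o+R@p)
E
```

```text
amber (array([ 0.47222955, -0.34904924,  0.06329766]), [np.float64(0.000795400990552924), np.float64(0.0007954009905530114)]) [ 0.47224957 -0.34826332  0.0635    ] [ 0.47183654 -0.34995824  0.0635    ]
blue (array([ 0.46368345, -0.26925798,  0.06229454]), [np.float64(0.0011531338046320682), np.float64(0.001153133804632069)]) [ 0.46435938 -0.26870585  0.0635    ] [ 0.46258352 -0.27106804  0.0635    ]
green (array([ 0.46777045, -0.30928652,  0.06232281]), [np.float64(0.0008118424172970684), np.float64(0.0008118424172971759)]) [ 0.46851514 -0.30907577  0.0635    ] [ 0.46683294 -0.31063823  0.0635    ]
[0.66623151 0.14355296]
mouthc [0.59151471 0.06533915]
lid [0.61408897 0.19336416]
```

Candidates: amber cap in the rack at scene (214,300) / side (404,316), standing between green and grey in the white rack. The reds at scene (170,308), (206,282), (244,318) and the pink at (192,296) stand loose on the bench, so they are decoys. The enlarged crop confirms amber. Next I'll move over the instrument for a wrist view of the holder on the way.

>>> {"name": "step_arm", "arguments": {"motion": [[1, [0.025, -0.031, 0.005], -5], [1, [0.025, -0.031, 0.005], -5], [1, [0.025, -0.031, 0.005], -5], [1, [0.025, -0.031, 0.005], -5], [1, [0.025, -0.031, 0.005], -5], [1, [0.025, -0.031, 0.005], -5], [1, [0.025, -0.031, 0.005], -5], [1, [0.025, -0.031, 0.005], -5]]}}

```text
time_s: 0.92
eef_pos: [0.3254, 0.2552, 0.27]
orientation: [-89.9, 0.1, 35.2]
wrist_force: [0.8, 0.3, -0.5]
width: 0.0853
```

>>> {"name": "step_arm", "arguments": {"motion": [[0.4, [0.025, -0.031, 0.005], -5], [0.4, [0.025, -0.031, 0.005], -5], [0.4, [0.025, -0.031, 0.005], -5], [0.4, [0.025, -0.031, 0.005], -5], [0.4, [0.025, -0.031, 0.005], -5], [0.4, [0.025, -0.031, 0.005], -5], [0.4, [0.025, -0.031, 0.005], -5], [0.4, [0.025, -0.031, 0.005], -5]]}}

```text
time_s: 1.58
eef_pos: [0.5293, -0.0054, 0.3126]
orientation: [-89.8, -0.1, -6.9]
wrist_force: [-0.3, 0.5, 0.3]
width: 0.034
```

```bash
python3 - <<'E'
from h import *
import pickle
from workcell import ctrl
f=ctrl.grab_frame("wrist");pickle.dump(f,open("W1.pkl","wb")); cv2.imwrite("pics/w1.png",f["img"]); print(ctrl.sense()["eef_pos"],f["T"])
cv2.imwrite("pics/w1.png",cv2.resize(f["img"],(800,500),interpolation=2))
E
```

```text
[ 0.53344122 -0.01119583  0.31251024] [[ 9.92770612e-01  1.14509196e-01  3.59743756e-02  5.38690565e-01]
 [-1.20026103e-01  9.45883000e-01  3.01494752e-01  7.19549884e-02]
 [ 4.96371379e-04 -3.03632993e-01  9.52788937e-01  4.55946679e-01]
 [ 0.00000000e+00  0.00000000e+00  0.00000000e+00  1.00000000e+00]]
```

View pics/w1.png

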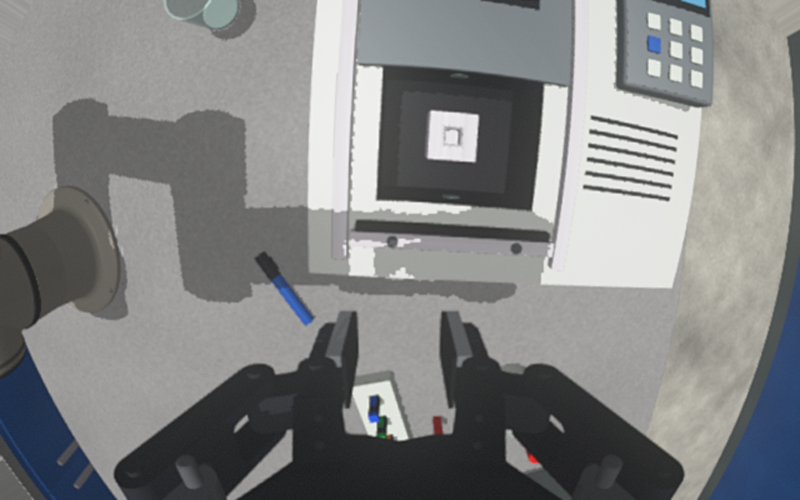

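```bash
python3 - <<'E'
from h import *
import pickle
f=pickle.load(open("W1.pkl","rb")); g=f["img"]
c=g[75:145,320:405]; cv2.imwrite("pics/w1c.png",cv2.resize(c,None,fx=7,fy=7,interpolation=cv2.INTER_NEAREST))
gr=cv2.cvtColor(g,cv2.COLOR_BGR2GRAY)[75:145,320:405]
m=(gr>130).astype(np.uint8)
k,l,s,ce=cv2.connectedComponentsWithStats(m)
for i in range(1,k): print(s[i],ce[i]+[320,75])
L=l[ int(108.8-75)-6, int(361.6-320)-14 ]; mm=(l==L).astype(np.uint8)
cn,_=cv2.findContours(mm,cv2.RETR_EXTERNAL,2); cn=max(cn,key=cv2.contourArea)
# to world plane z=.10
pts=np.array([plane(f,p[0]+320,p[1]+75,.10,True)[:2] for p in cn[:,0]])
r=cv2.minAreaRect((pts*1000).astype(np.float32)); print(r)
E
```

```text
[  21   13   42   42 1546] [361.63195343 108.60349288]
((587.677490234375, 66.59004211425781), (45.336692810058594, 45.8975944519043), 80.22734832763672)
```

View pics/w1c.png

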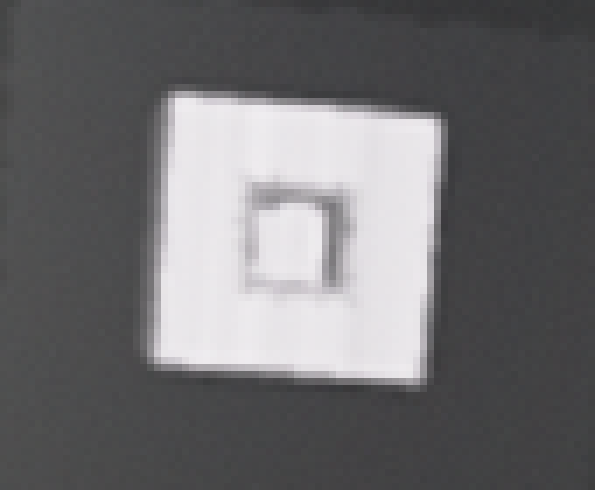

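Wrist view: the white cell holder is at about (362,109) with its square pocket visible, the lid edge is at (372,45), and the seal bar is at (362,185). The holder centre works out to (0.588, 0.067), yaw about -9.8°. Now to the rack.

>>> {"name": "step_arm", "arguments": {"motion": [[0.4, [-0.008, -0.038, -0.005], 2], [0.4, [-0.008, -0.038, -0.005], 2], [0.4, [-0.008, -0.038, -0.008], 2], [0.4, [-0.008, -0.038, -0.01], 2], [0.4, [-0.008, -0.038, -0.01], 2], [0.4, [-0.008, -0.038, -0.01], 1.5], [0.4, [-0.007, -0.038, -0.01], 1.5], [0.4, [-0.007, -0.038, -0.01], 0]]}}

```text
time_s: 2.3
eef_pos: [0.4717, -0.3199, 0.243]
orientation: [-90.0, -0.5, 6.5]
wrist_force: [1.0, 0.8, -0.1]
width: 0.0343
```

```bash
python3 - <<'E'
from h import *
import pickle
from workcell import ctrl
f=ctrl.grab_frame("wrist");pickle.dump(f,open("W2.pkl","wb")); s=ctrl.sense(); print(s["eef_pos"],s["orientation"])
cv2.imwrite("pics/w2.png",cv2.resize(f["img"],(800,500),interpolation=2))
F=pickle.load(open("F0.pkl","rb"))
print("bottle cap",tri(ray(F["scene"],297.5,285),ray(F["side"],447,237)))
for u,v in [(244,311),(205,274),(169,300),(191.5,288)]: print(plane(F["scene"],u,v,.06))
E
```

```text
[ 0.4692969  -0.32642342  0.24021808] [-90.06221582  -0.32443815   6.15006071]
bottle cap (array([ 0.65983713, -0.28242317,  0.14952226]), [np.float64(0.002101476003518865), np.float64(0.002101476003518841)])
[ 0.55055433 -0.3369787   0.06      ]
[ 0.39180073 -0.29924967  0.06      ]
[ 0.38088496 -0.40216235  0.06      ]
[ 0.39786729 -0.34937305  0.06      ]
```

View pics/w2.png

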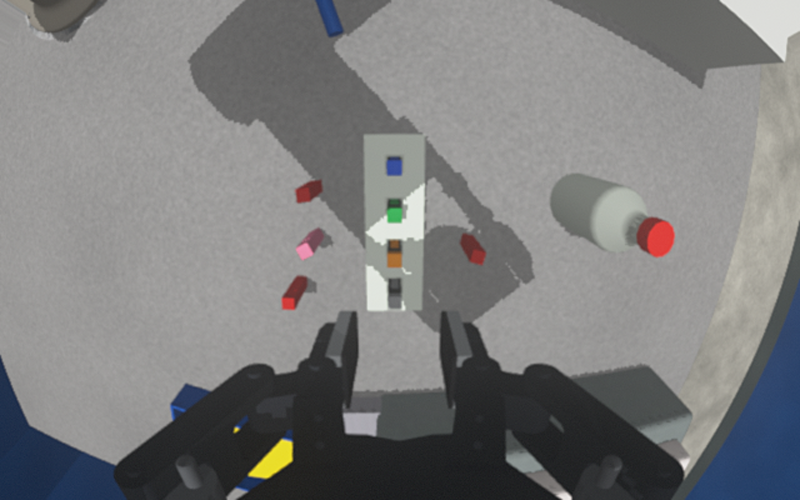

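```bash
python3 - <<'E'
from h import *
import pickle
f=pickle.load(open("W2.pkl","rb")); g=f["img"]
cv2.imwrite("pics/w2c.png",cv2.resize(g[100:255,280:350],None,fx=5,fy=3.8,interpolation=cv2.INTER_NEAREST) if 0 else cv2.resize(g[110:250,280:350],None,fx=4,fy=4,interpolation=cv2.INTER_NEAREST))
h=cv2.cvtColor(g,cv2.COLOR_BGR2HSV)
for n,a,b,y0,y1 in [("amber",5,22,180,222),("green",45,80,150,185),("blue",108,128,120,148)]:
    v=np.percentile(h[y0:y1,300:335,2][cv2.inRange(h[y0:y1,300:335],(a,120,60),(b,255,255))>0],[10,50,90]); print(n,v)
    m=cv2.inRange(h[y0:y1,300:335],(a,120,int(v[2]*.85)),(b,255,255))
    cn=max(cv2.findContours(m,cv2.RETR_EXTERNAL,2)[0],key=cv2.contourArea)
    pts=np.array([plane(f,p[0]+300,p[1]+y0,.068,True)[:2] for p in cn[:,0]])*1000
    print(n,cv2.boundingRect(cn),cv2.minAreaRect(pts.astype(np.float32)),pts.mean(0))
# rack outline corners
gr=[(365,135),(424,135),(422,311),(368,311)]
for u,v in gr: print(plane(f,u*.8,v*.8,.026,True))
E
```

```text
amber [118. 169. 171.]
amber (10, 23, 11, 11) ((472.5414123535156, -348.4960021972656), (10.887690544128418, 11.430319786071777), 6.354128837585449) [ 471.77837584 -349.49851601]
green [167.6 178.  182. ]
green (10, 17, 11, 10) ((468.1087646484375, -308.41668701171875), (10.494626998901367, 9.649648666381836), 6.377209186553955) [ 466.07660924 -307.96329845]
blue [133.7 154.  156. ]
blue (10, 8, 11, 12) ((463.6692199707031, -268.7390441894531), (10.250558853149414, 11.380509376525879), 6.36784553527832) [ 462.64756496 -267.29244353]
[ 0.43436897 -0.24541474  0.026     ]
[ 0.48814566 -0.23938639  0.026     ]
[ 0.50908427 -0.41458553  0.026     ]
[ 0.45358781 -0.42073493  0.026     ]
```

View pics/w2c.png

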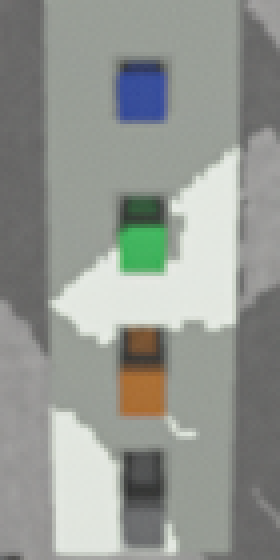

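The crop shows the amber cap at wrist (316,207), with the amber window visible on its +y face just above it. All cameras agree on about (0.4725, -0.349), yaw 6.3°. Aligning and descending.

>>> {"name": "step_arm", "arguments": {"motion": [[0.4, [0.002, -0.012, -0.02], 0], [0.4, [0.001, -0.008, -0.02], 0], [0.4, [0.0, -0.002, -0.02], 0], [0.4, [0, 0, -0.02], 0], [0.4, [0, 0, -0.02], 0], [0.4, [0, 0, -0.015], 0], [0.4, [0, 0, 0], 0], [0.4, [0, 0, 0], 0]]}}

```text
time_s: 3.02
eef_pos: [0.4692, -0.3534, 0.1181]
orientation: [-90.0, -0.2, 5.6]
wrist_force: [0.9, 0.3, -0.1]
width: 0.0341
```

```bash
python3 - <<'E'
from h import *
import pickle
from workcell import ctrl
f=ctrl.grab_frame("wrist");pickle.dump(f,open("W3.pkl","wb")); s=ctrl.sense(); print(s["eef_pos"],s["orientation"],s["wrist_force"])
g=f["img"];cv2.imwrite("pics/w3.png",cv2.resize(g,(800,500),interpolation=2))
h=cv2.cvtColor(g,cv2.COLOR_BGR2HSV)
m=cv2.inRange(h,(5,120,60),(22,255,255)); k,l,st,ce=cv2.connectedComponentsWithStats(m)
for i in range(1,k):
    if st[i,4]>25: print(st[i],ce[i],plane(f,*ce[i],.068,True))
E
```

```text
[ 0.46919929 -0.35330929  0.11823076] [-89.95470361  -0.20248765   5.58480699] [-0.83820143 -0.0074168  -0.22664391]
[319 194  11  10 100] [323.61 198.65] [ 0.47068361 -0.33334677  0.068     ]
[315 209  19  21 383] [324.14360313 218.96866841] [ 0.47249206 -0.34738091  0.068     ]
```

View pics/w3.png

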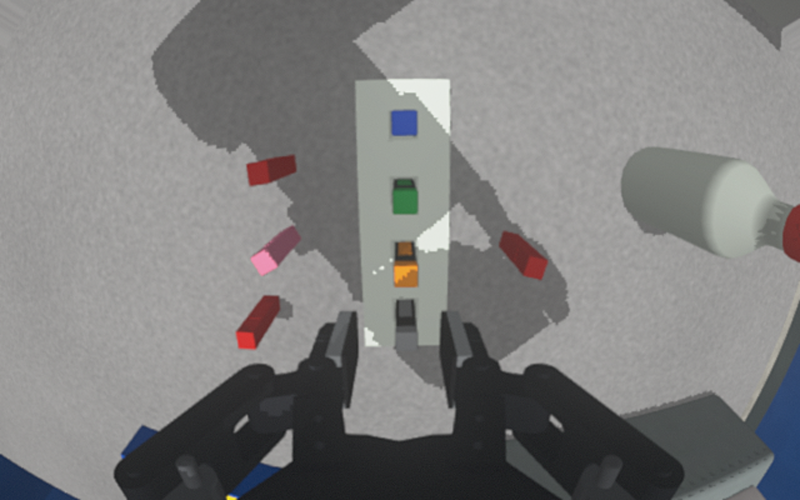

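>>> {"name": "step_arm", "arguments": {"motion": [[0.4, [0.0033, 0.0045, -0.005], 0.7], [0.4, [0, 0, -0.015], 0], [0.4, [0, 0, -0.015], 0], [0.4, [0, 0, -0.012], 0], [0.4, [0, 0, -0.01], 0], [0.4, [0, 0, 0], 0], [0.4, [0, 0, 0], 0], [0.4, [0, 0, 0], 0]]}}

```text
time_s: 3.73
eef_pos: [0.4784, -0.3494, 0.0671]
orientation: [-90.6, -0.8, 6.6]
wrist_force: [-0.5, -0.1, -0.7]
width: 0.0341
```

```bash
cat > look.py <<'E'
import sys
from h import *
from workcell import ctrl
n=sys.argv[2] if len(sys.argv)>2 else "wrist"
f=ctrl.grab_frame(n); s=ctrl.sense(); print(s["time_s"],s["eef_pos"].round(4),s["orientation"].round(2),s["wrist_force"].round(2),s["width"],s["qd"].round(2))
import pickle; pickle.dump(f,open(sys.argv[1]+".pkl","wb"))
cv2.imwrite(f"pics/{sys.argv[1]}.png",cv2.resize(f["img"],(800,500),interpolation=2))
E
python3 look.py w4
```

```text
3.7833 [ 0.4786 -0.3496  0.0674] [-90.67  -0.84   6.62] [ 0.7   0.36 -1.13] 0.03426106671783848 [-0.19 -0.2  -0.09  0.06 -0.14  0.02]
```

View pics/w4.png

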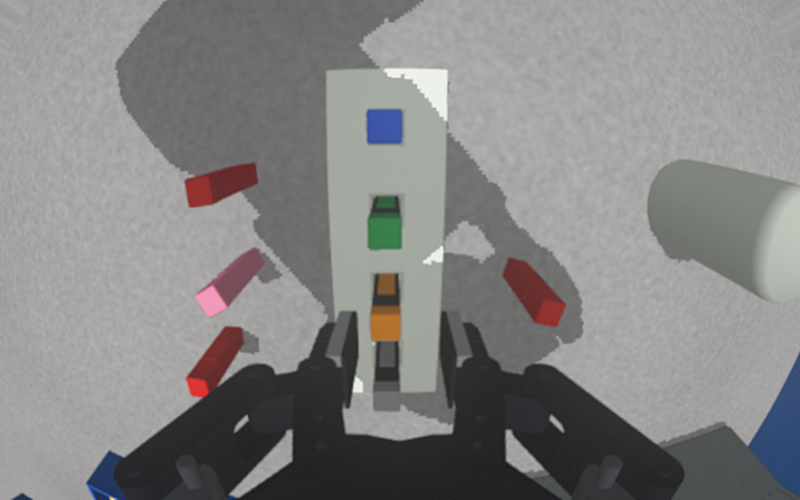

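>>> {"name": "step_arm", "arguments": {"motion": [[0.4, [-0.004, 0.0007, -0.004], 0], [0.4, [-0.001, 0, -0.006], 0], [0.4, [0, 0, -0.006], 0], [0.4, [0, 0, -0.006], 0], [0.4, [0, 0, -0.005], 0], [0.4, [0, 0, 0], 0], [0.4, [0, 0, 0], 0], [0.4, [0, 0, 0], 0]]}}

```text
time_s: 4.45
eef_pos: [0.4734, -0.3495, 0.0391]
orientation: [-90.8, -0.9, 6.6]
wrist_force: [-0.1, 0.5, 0.4]
width: 0.0342
```

```bash
python3 look.py w5
```

```text
4.5 [ 0.4735 -0.3495  0.0392] [-90.79  -0.94   6.6 ] [-0.   -0.2   0.17] 0.03408834545662427 [ 0.07 -0.32 -0.1   0.04  0.1  -0.01]
```

View pics/w5.png

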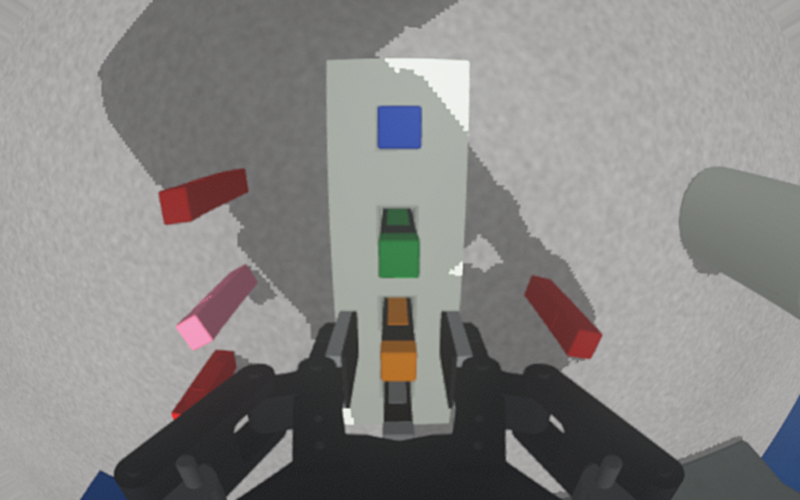

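>>> {"name": "step_arm", "arguments": {"motion": [[0.4, [-0.001, 0, -0.003], 0], [0.0, [0, 0, 0], 0], [0.0, [0, 0, 0], 0], [0.0, [0, 0, 0], 0], [0.0, [0, 0, 0], 0], [0.0, [0, 0, 0], 0], [0.0, [0, 0, 0], 0], [0.0, [0, 0, 0], 0]], "force": 40}}

```text
time_s: 5.17
eef_pos: [0.4729, -0.3499, 0.0369]
orientation: [-90.9, -1.0, 6.6]
wrist_force: [-0.3, 0.6, -1.0]
width: 0.0116
```

>>> {"name": "step_arm", "arguments": {"motion": [[0.0, [0, 0, 0.005], 0], [0.0, [0, 0, 0.008], 0], [0.0, [0, 0, 0.01], 0], [0.0, [0, 0, 0.015], 0], [0.0, [0, 0, 0.02], 0], [0.0, [0, 0, 0.02], 0], [0.0, [0, 0, 0.02], 0], [0.0, [0, 0, 0.02], 0]]}}

```text
time_s: 5.83
eef_pos: [0.4706, -0.3478, 0.1607]
orientation: [-90.6, -0.8, 6.6]
wrist_force: [-0.5, -0.5, -0.9]
width: 0.0123
```

```bash
python3 look.py w6
```

```text
5.8833 [ 0.4723 -0.3494  0.1656] [-90.92  -1.04   6.61] [ 0.96 -0.75  3.  ] 0.01162803331606517 [ 0.04  0.67  0.73  0.18 -6.44 -0.04]
```

View pics/w6.png

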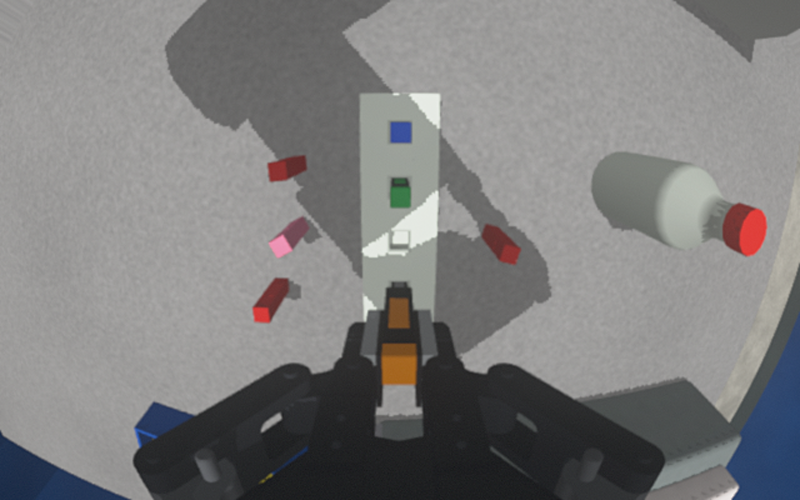

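Gripped: the amber filter sits square between the pads at (399,350), and its pocket in the rack is empty. Carrying it to the instrument.

>>> {"name": "step_arm", "arguments": {"motion": [[0.0, [0.004, 0.015, 0.025], 0], [0.0, [0.008, 0.028, 0.025], -1], [0.0, [0.008, 0.03, 0.02], -2], [0.0, [0.008, 0.03, 0.01], -2], [0.0, [0.008, 0.03, 0.01], -2], [0.0, [0.008, 0.03, 0.005], -2], [0.0, [0.008, 0.03, 0], -2], [0.0, [0.008, 0.03, 0], -2]]}}

```text
time_s: 6.55
eef_pos: [0.5319, -0.1238, 0.2774]
orientation: [-91.4, -1.9, -7.6]
wrist_force: [0.8, 0.1, -0.8]
width: 0.0119
```

>>> {"name": "step_arm", "arguments": {"motion": [[0.0, [0.009, 0.03, 0], -1], [0.0, [0.009, 0.03, 0], -1], [0.0, [0.009, 0.03, 0], -1], [0.0, [0.009, 0.03, 0], 0], [0.0, [0.008, 0.025, 0], 0], [0.0, [0.006, 0.015, 0], 0], [0.0, [0.004, 0.01, 0], 0], [0.0, [0, 0, 0], 0]]}}

```text
time_s: 7.22
eef_pos: [0.5867, 0.0622, 0.2872]
orientation: [-91.3, -2.6, -10.5]
wrist_force: [0.6, 0.3, -1.1]
width: 0.012
```

```bash
python3 look.py w7
```

```text
7.2667 [0.5864 0.0611 0.2873] [-91.31  -2.63 -10.5 ] [ 1.06 -0.19 -0.15] 0.011838848753589988 [-2.27 -0.41  1.06 -0.72 -0.47 -0.74]
```

View pics/w7.png

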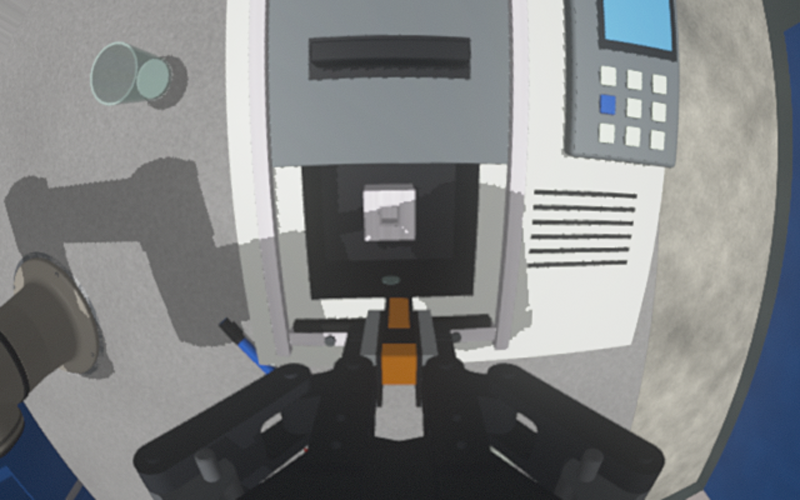

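```bash
cat > hold.py <<'E'
import sys,pickle
from h import *
from scipy.spatial.transform import Rotation as Ro
def holder(f,c,z=.10,thr=120,half=45):
    gr=cv2.cvtColor(f["img"],cv2.COLOR_BGR2GRAY); x0,y0=int(c[0]-half),int(c[1]-half)
    m=(gr[y0:y0+2*half,x0:x0+2*half]>thr).astype(np.uint8)
    cn=[k for k in cv2.findContours(m,cv2.RETR_EXTERNAL,2)[0] if cv2.pointPolygonTest(k,(half,half),True)>-12]
    cn=max(cn,key=cv2.contourArea); print(cv2.boundingRect(cn))
    pts=np.array([plane(f,p[0]+x0,p[1]+y0,z,True)[:2] for p in cn[:,0]])*1000
    return cv2.minAreaRect(pts.astype(np.float32))
def bottom(tcp,rpy,off=(0,.029,.001)):
    return np.array(tcp)+Ro.from_euler("xyz",rpy,degrees=True).apply(off)
E
python3 - <<'E'
from hold import *
f=pickle.load(open("w7.pkl","rb"))
for t in (100,): print(holder(f,(311,171),.10,t,26))
b=bottom([0.5864,0.0611,0.2873],[-91.31,-2.63,-10.5]); print(b)
E
```

```text
(5, 3, 43, 45)
((587.9723510742188, 68.44129180908203), (49.20262145996094, 45.35184097290039), 79.00236511230469)
[0.58777047 0.06118848 0.25831528]
```

>>> {"name": "step_arm", "arguments": {"motion": [[0.0, [0, 0.003, -0.005], 0], [0.0, [0, 0.002, -0.01], 0], [0.0, [0, 0, -0.012], 0], [0.0, [0, 0, -0.012], 0], [0.0, [0, 0, -0.012], 0], [0.0, [0, 0, -0.01], 0], [0.0, [0, 0, -0.005], 0], [0.0, [0, 0, 0], 0.7]]}}

```text
time_s: 7.93
eef_pos: [0.5832, 0.0579, 0.2151]
orientation: [-91.5, -2.5, -10.4]
wrist_force: [-0.4, -0.3, -0.9]
width: 0.0118
```

```bash
python3 look.py s8 side; python3 look.py c8 scene; python3 look.py w8; python3 - <<'E'
from hold import *
from workcell import ctrl
s=ctrl.sense(); b=bottom(s["eef_pos"],s["orientation"]); print(b)
F={n:pickle.load(open(p+"8.pkl","rb")) for n,p in(("side","s"),("scene","c"))}
for n,f in F.items():
    u,v=map(int,proj(f,b)); print(n,u,v)
    cv2.imwrite(f"pics/z{n}8.png",cv2.resize(f["img"][max(0,v-60):v+60,u-60:u+60],(600,600),interpolation=2))
E
```

```text
7.9833 [0.5833 0.0579 0.2155] [-91.47  -2.51 -10.29] [0.58 0.63 0.03] 0.01201537132016733 [ 0.42 -0.76 -1.92  0.03  0.91  1.44]
8.0333 [0.5839 0.0581 0.2165] [-91.44  -2.61 -10.33] [-0.72 -0.45 -0.27] 0.012003856530970197 [ 0.43 -0.69 -1.58  0.09  0.23  0.81]
8.0833 [0.5843 0.0584 0.2171] [-91.42  -2.69 -10.35] [-0.3  -0.57 -0.78] 0.011404749920320213 [ 0.5  -0.47 -0.84  0.09 -0.02  0.32]
[0.58567185 0.05838517 0.1881166 ]
side 338 163
scene 342 185
```

View pics/zside8.png

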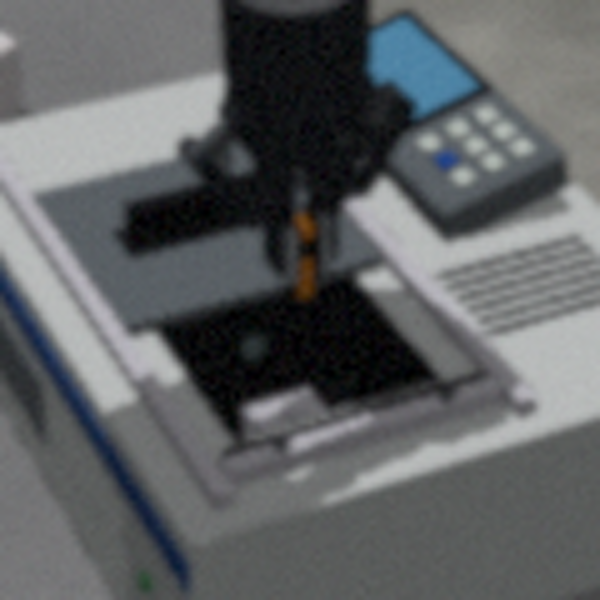

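View pics/zscene8.png

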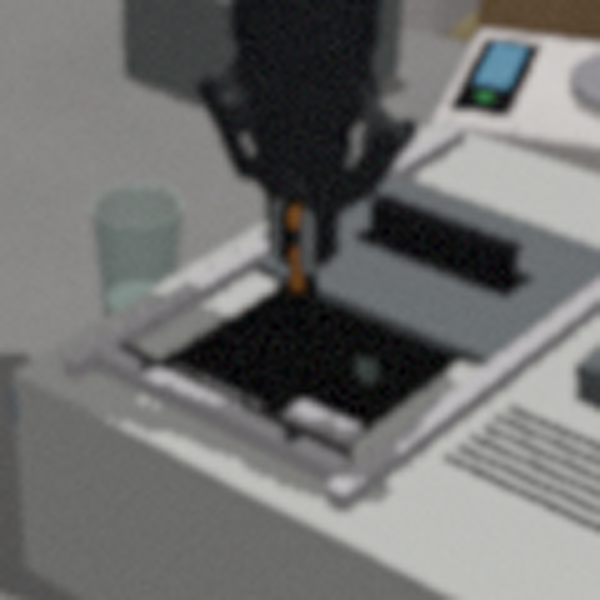

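View pics/w8.png

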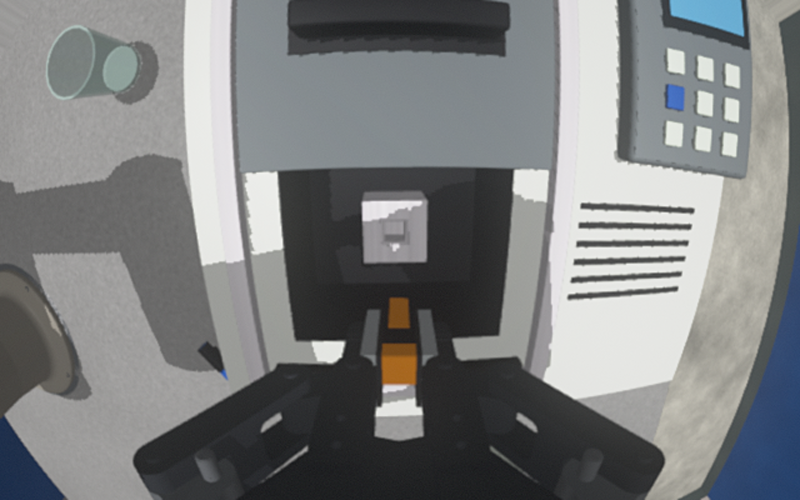

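>>> {"name": "step_arm", "arguments": {"motion": [[0.0, [0.001, 0.005, -0.003], 0], [0.0, [0.001, 0.003, -0.008], 0], [0.0, [0, 0, -0.012], 0], [0.0, [0, 0, -0.012], 0], [0.0, [0, 0, -0.012], 0], [0.0, [0, 0, -0.008], 0], [0.0, [0, 0, -0.003], 0], [0.0, [0, 0, 0], 0.5]]}}

```text
time_s: 8.75
eef_pos: [0.5887, 0.0692, 0.1584]
orientation: [-91.3, -3.2, -9.8]
wrist_force: [0.1, 0.1, -0.6]
width: 0.0119
```

```bash
python3 look.py w9; python3 - <<'E'
from hold import *
from workcell import ctrl
f=pickle.load(open("w8.pkl","rb"))
for p in [(362,202),(425,202),(427,263),(362,263),(394.5,232)]: print(plane(f,p[0]*.8,p[1]*.8,.10,True)[:2])
s=ctrl.sense(); b=bottom(s["eef_pos"],s["orientation"]); print(b,s["orientation"])
E
```

```text
8.8 [0.5888 0.0691 0.1587] [-91.3   -3.2   -9.72] [ 0.4   0.59 -0.32] 0.011361799739208077 [-0.15 -0.76 -0.77 -0.07  0.63  0.94]
[0.5702564  0.09120291]
[0.61223694 0.0831335 ]
[0.60662342 0.03914423]
[0.56120747 0.04817377]
[0.58800393 0.06617018]
[0.59047479 0.06920219 0.12977304] [-91.29847619  -3.19894766  -9.72161727]
```

View pics/w9.png

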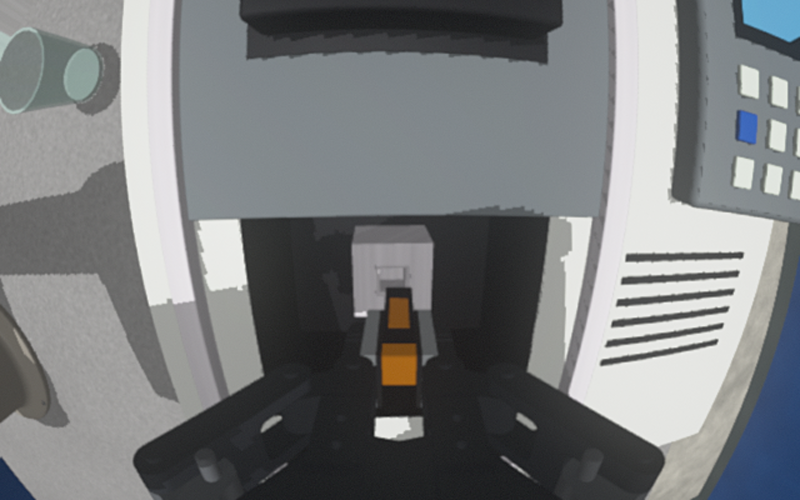

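>>> {"name": "step_arm", "arguments": {"motion": [[0.0, [-0.002, -0.002, -0.002], 0], [0.0, [0, -0.001, -0.005], 0], [0.0, [0, 0, -0.006], 0], [0.0, [0, 0, -0.005], 0], [0.0, [0, 0, -0.003], 0], [0.0, [0, 0, 0], 0], [0.0, [0, 0, 0], 0], [0.0, [0, 0, 0], 0]]}}

```text
time_s: 9.47
eef_pos: [0.5879, 0.0657, 0.1377]
orientation: [-91.3, -3.4, -9.7]
wrist_force: [0.0, 0.4, -1.1]
width: 0.0118
```

```bash
python3 look.py w10; python3 - <<'E'
from hold import *
from workcell import ctrl
f=pickle.load(open("w10.pkl","rb"))
s=ctrl.sense(); b=bottom(s["eef_pos"],s["orientation"]); print(b,s["orientation"])
cv2.imwrite("pics/w10c.png",cv2.resize(f["img"][160:320,240:400],(800,600) if 0 else (600,600),interpolation=2))
E
```

```text
9.5167 [0.5879 0.0657 0.1378] [-91.26  -3.44  -9.72] [-0.03  0.34  0.03] 0.011821938484379008 [-0.03 -0.14 -0.06  0.01  0.1   0.04]
[0.58965328 0.06579984 0.10880794] [-91.25902407  -3.43805372  -9.72125952]
```

View pics/w10c.png

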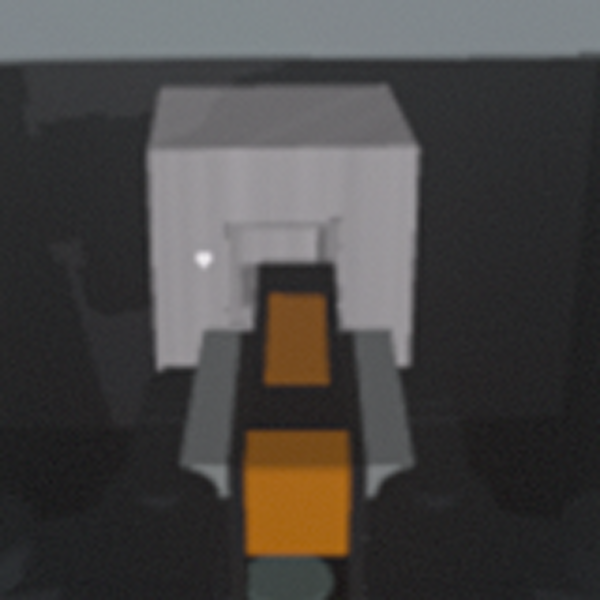

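>>> {"name": "step_arm", "arguments": {"motion": [[0.0, [-0.0018, 0.0007, 0], 0], [0.0, [0, 0, 0], 0], [0.0, [0, 0, -0.003], 0], [0.0, [0, 0, -0.003], 0], [0.0, [0, 0, -0.003], 0], [0.0, [0, 0, -0.002], 0], [0.0, [0, 0, 0], 0], [0.0, [0, 0, 0], 0]]}}

```text
time_s: 10.18
eef_pos: [0.5861, 0.0666, 0.1261]
orientation: [-91.2, -3.5, -9.7]
wrist_force: [0.2, -0.0, 0.9]
width: 0.0117
```

```bash
cat > st.py <<'E'
from hold import *
from workcell import ctrl
s=ctrl.sense(); b=bottom(s["eef_pos"],s["orientation"]); print(s["time_s"],"tcp",s["eef_pos"].round(4),"bot",b.round(4),s["orientation"].round(2),s["wrist_force"].round(2),s["torque"].round(2),s["width"])
E
python3 look.py w11; python3 st.py; python3 -c "
import cv2,pickle
f=pickle.load(open('w11.pkl','rb'));cv2.imwrite('pics/w11c.png',cv2.resize(f['img'][160:320,240:400],(600,600),interpolation=2))"
```

```text
10.2333 [0.5861 0.0666 0.1261] [-91.25  -3.49  -9.71] [-0.21  0.67  0.38] 0.011538296127168512 [-0.14 -0.12 -0.14 -0.03  0.2  -0.09]
10.2333 tcp [0.5861 0.0666 0.1261] bot [0.5879 0.0667 0.0972] [-91.25  -3.49  -9.71] [-0.21  0.67  0.38] [ 0.04  0.06 -0.01] 0.011538296127168512
```

View pics/w11c.png

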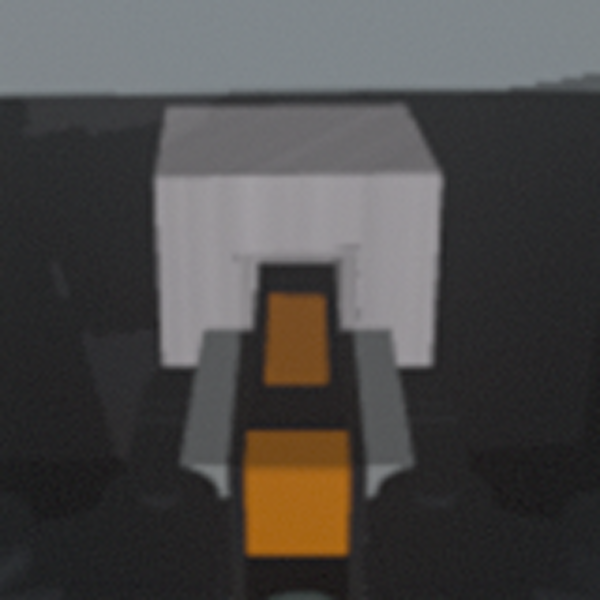

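>>> {"name": "step_arm", "arguments": {"motion": [[0.0, [0.0003, 0, -0.002], 0], [0.0, [0, 0, -0.002], 0], [0.0, [0.0003, 0, -0.002], 0], [0.0, [0, 0, -0.002], 0], [0.0, [0, 0, -0.002], 0], [0.0, [0, 0, -0.002], 0], [0.0, [0, 0, 0], 0], [0.0, [0, 0, 0], 0]]}}

```text
time_s: 10.9
eef_pos: [0.5869, 0.0665, 0.1129]
orientation: [-91.2, -3.5, -9.7]
wrist_force: [-0.9, 0.2, -0.5]
width: 0.0119
```

```bash
python3 st.py
```

```text
10.9 tcp [0.5869 0.0665 0.1129] bot [0.5887 0.0666 0.0839] [-91.25  -3.51  -9.72] [-0.92  0.24 -0.48] [0.09 0.02 0.01] 0.011853629366260044
```

Nearly down without any contact force. About 4 mm is left.

>>> {"name": "step_arm", "arguments": {"motion": [[0.0, [0, 0, -0.001], 0], [0.0, [0, 0, -0.001], 0], [0.0, [0, 0, -0.001], 0], [0.0, [0, 0, -0.0005], 0], [0.0, [0, 0, 0], 0], [0.0, [0, 0, 0], 0], [0.0, [0, 0, 0], 0], [0.0, [0, 0, 0], 0]]}}

```text
time_s: 11.57
eef_pos: [0.587, 0.0665, 0.1092]
orientation: [-91.2, -3.5, -9.7]
wrist_force: [0.1, 0.6, -1.3]
width: 0.0117
```

```bash
python3 st.py
```

```text
11.5667 tcp [0.587  0.0665 0.1092] bot [0.5889 0.0666 0.0803] [-91.25  -3.53  -9.71] [ 0.13  0.62 -1.28] [-0.02 -0.02 -0.02] 0.011659371163915869
```

>>> {"name": "step_arm", "arguments": {"motion": [[0.0, [0, 0, -0.0008], 0], [0.0, [0, 0, 0], 0], [0.0, [0, 0, 0], 0], [0.05, [0, 0, 0], 0], [0.3, [0, 0, 0], 0], [0.4, [0, 0, 0], 0], [0.4, [0, 0, 0], 0], [0.4, [0, 0, 0], 0]]}}

```text
time_s: 12.23
eef_pos: [0.5873, 0.0666, 0.1088]
orientation: [-91.2, -3.6, -9.7]
wrist_force: [0.6, -0.5, 0.1]
width: 0.0342
```

```bash
python3 st.py; python3 look.py w12
```

```text
12.2333 tcp [0.5873 0.0666 0.1088] bot [0.5892 0.0666 0.0798] [-91.24  -3.58  -9.72] [ 0.57 -0.51  0.12] [ 0.   -0.03 -0.  ] 0.034205984614827836
12.2833 [0.5873 0.0666 0.1088] [-91.24  -3.58  -9.71] [ 0.12  0.16 -0.06] 0.03380481898483978 [ 0.04  0.03 -0.08  0.01  0.09  0.1 ]
```

View pics/w12.png

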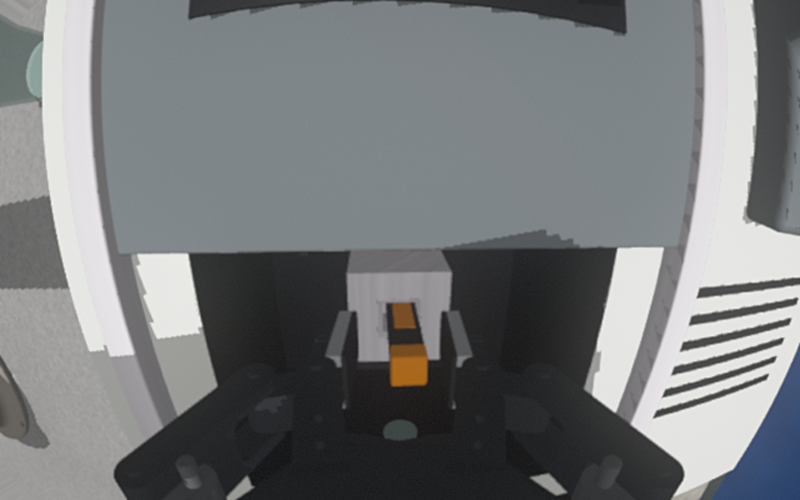

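Released: the filter stands upright in the pocket at (408,350). Backing straight up.

>>> {"name": "step_arm", "arguments": {"motion": [[0.4, [0.001, 0, 0.006], 0], [0.4, [0, 0, 0.012], 0], [0.4, [0, 0, 0.015], 0], [0.4, [0, 0, 0.02], 0], [0.4, [0, 0, 0.025], 0], [0.2, [0, 0, 0.025], 0], [0.0, [0, 0, 0.025], 0], [0.0, [0, 0, 0.015], 0]]}}

```text
time_s: 12.95
eef_pos: [0.5851, 0.0666, 0.256]
orientation: [-91.3, -3.1, -9.7]
wrist_force: [-0.1, -0.3, -0.5]
width: 0.0005
```

```bash
python3 look.py w13; python3 look.py s13 side; python3 look.py c13 scene
```

```text
13.0 [0.5862 0.0666 0.2588] [-91.27  -3.33  -9.71] [ 0.96 -0.23  2.46] 0.0002525564686650172 [ 0.1   0.77  2.87 -0.05 -5.56  0.2 ]
13.05 [0.5859 0.0666 0.2565] [-91.29  -3.24  -9.71] [-0.15  0.18 -0.58] 0.00038523692216588365 [-0.03  2.31  4.51  0.06 -2.85  0.17]
13.1 [0.585  0.0666 0.254 ] [-91.32  -3.02  -9.71] [ 0.23 -0.03 -0.57] -0.00025700389534444133 [-0.04  2.09  3.22  0.03 -0.88  0.1 ]
```

View pics/w13.png

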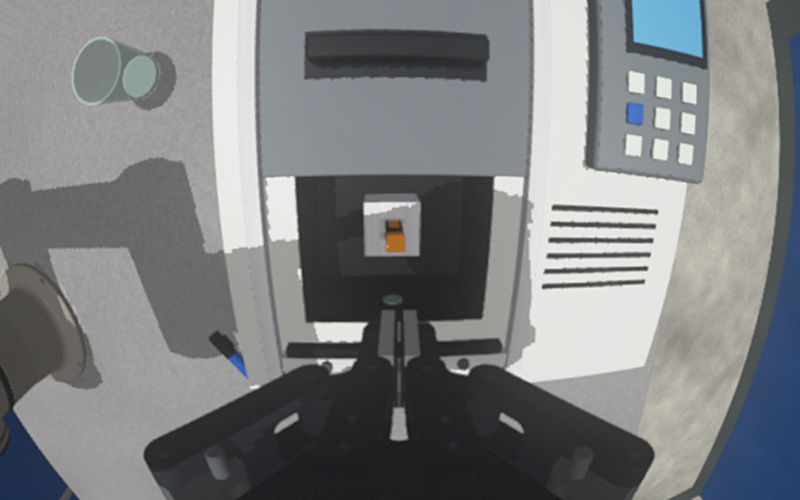

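View pics/s13.png

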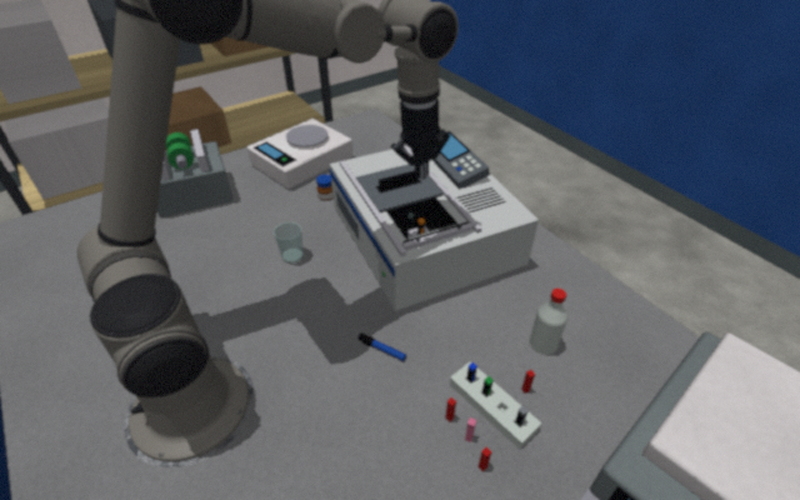

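```bash
python3 - <<'E'
from hold import *
f=pickle.load(open("w13.pkl","rb"))
print("cap",plane(f,316.5,193.7,.14,True))
P={}
for n,k in(("scene","c13"),("side","s13")):
    g=pickle.load(open(k+".pkl","rb")); u,v=map(int,proj(g,(.588,.0665,.13))); h=cv2.cvtColor(g["img"],cv2.COLOR_BGR2HSV)[v-14:v+14,u-14:u+14]
    m=cv2.inRange(h,(5,120,70),(25,255,255)); ys,xs=np.nonzero(m); print(n,(u,v),len(xs),xs.mean()+u-14,ys.mean()+v-14,ys.min()+v-14,ys.max()+v-14); P[n]=ray(g,xs.mean()+u-14,ys.mean()+v-14)
print(tri(P["scene"],P["side"]))
for u,v in[(306,32),(489,35),(489,66),(306,62)]: print("rib",plane(f,u*.8,v*.8,.186,True))
for u,v in[(260,176),(530,178)]: print("lidedge",plane(f,u*.8,v*.8,.16,True))
for u,v in[(287,344),(500,340)]: print("seal",plane(f,u*.8,v*.8,.16,True))
cv2.imwrite("pics/w13c.png",cv2.resize(f["img"][0:80,220:420],(800,320),interpolation=2))
E
```

```text
cap [0.58960381 0.0675373  0.14      ]
scene (343, 202) 35 344.2285714285714 201.57142857142858 198 209
side (336, 177) 28 336.92857142857144 178.53571428571428 174 186
(array([0.58862019, 0.06598146, 0.13017786]), [np.float64(0.002461713487825849), np.float64(0.0024617134878258517)])
rib [0.56277606 0.20771496 0.186     ]
rib [0.66047489 0.19052013 0.186     ]
rib [0.65734719 0.17263936 0.186     ]
rib [0.5599842  0.19072812 0.186     ]
lidedge [0.51332968 0.13282198 0.16      ]
lidedge [0.68319502 0.10119155 0.16      ]
seal [0.4985946  0.01228638 0.16      ]
seal [ 0.65338065 -0.01546068  0.16      ]
```

View pics/w13c.png

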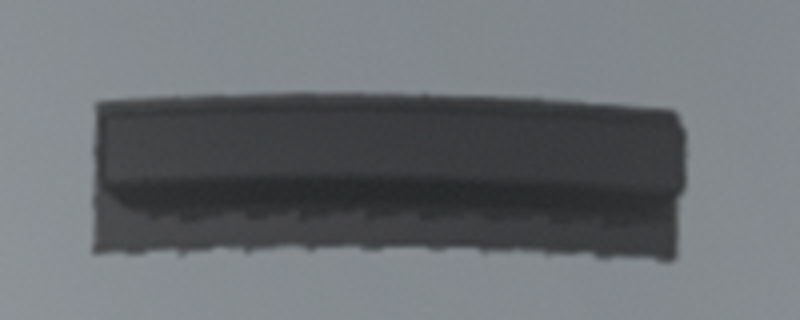

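Checks: the amber centroid triangulates to (0.5886, 0.066, 0.130), i.e. seated (expected about 0.13), and only the amber pocket in the rack is empty. Rib top centre is about (0.610, 0.191). Moving behind the rib with the jaws shut.

>>> {"name": "step_arm", "arguments": {"motion": [[0.0, [0.003, 0.014, 0.002], 0], [0.0, [0.005, 0.027, 0.002], 0], [0.0, [0.006, 0.028, 0], 0], [0.0, [0.006, 0.028, 0], 0], [0.0, [0.006, 0.028, 0], 0], [0.0, [0.005, 0.024, 0], 0], [0.0, [0.002, 0.012, 0], 0], [0.0, [0, 0, 0], 0]]}}

```text
time_s: 13.77
eef_pos: [0.6142, 0.2375, 0.2465]
orientation: [-91.6, -2.0, -9.9]
wrist_force: [0.2, -0.3, -0.9]
width: -0.0
```

```bash
python3 st.py
```

```text
13.7667 tcp [0.6142 0.2375 0.2465] bot [0.6153 0.2375 0.2175] [-91.63  -1.98  -9.9 ] [ 0.2  -0.31 -0.87] [-0.03  0.02 -0.01] -8.800586376103132e-06
```

>>> {"name": "step_arm", "arguments": {"motion": [[0.0, [0.003, 0, -0.008], 0], [0.0, [0, 0, -0.015], 0], [0.0, [0, 0, -0.015], 0], [0.0, [0, 0, -0.012], 0], [0.0, [0, 0, -0.008], 0], [0.0, [0, 0, -0.005], 0], [0.0, [0, 0, 0], 0], [0.0, [0, 0, 0], 0]]}}

```text
time_s: 14.43
eef_pos: [0.6159, 0.2298, 0.1747]
orientation: [-92.0, -1.6, -10.2]
wrist_force: [-0.3, -0.3, -0.4]
width: -0.0
```

```bash
python3 st.py;python3 look.py s14 side;  python3 look.py w14; python3 -c "
import cv2,pickle
f=pickle.load(open('s14.pkl','rb'));cv2.imwrite('pics/s14c.png',cv2.resize(f['img'][70:230,250:430],(720,600) if 0 else (675,600),interpolation=2))"; python3 st.py
```

```text
14.4333 tcp [0.6159 0.2298 0.1747] bot [0.6167 0.2296 0.1457] [-91.99  -1.59 -10.17] [-0.29 -0.35 -0.37] [0.01 0.   0.01] -4.9611049507563146e-05
14.4833 [0.616  0.2298 0.1748] [-91.99  -1.6  -10.17] [ 0.81 -0.01 -0.1 ] -0.00016408694656986662 [ 0.44 -0.36 -0.64  0.18  0.13  0.11]
14.5333 [0.6161 0.2301 0.1752] [-91.96  -1.65 -10.16] [-0.3   0.23 -0.46] -8.298563579598455e-05 [ 0.42 -0.28 -0.64  0.11  0.05  0.04]
14.5333 tcp [0.6161 0.2301 0.1752] bot [0.617  0.23   0.1462] [-91.96  -1.65 -10.16] [-0.3   0.23 -0.46] [ 0.06  0.04 -0.01] -8.298563579598455e-05
```

View pics/w14.png

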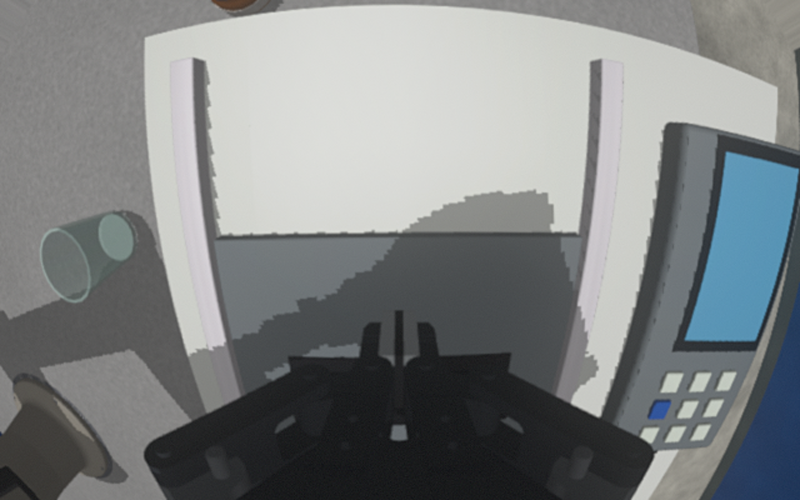

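View pics/s14c.png

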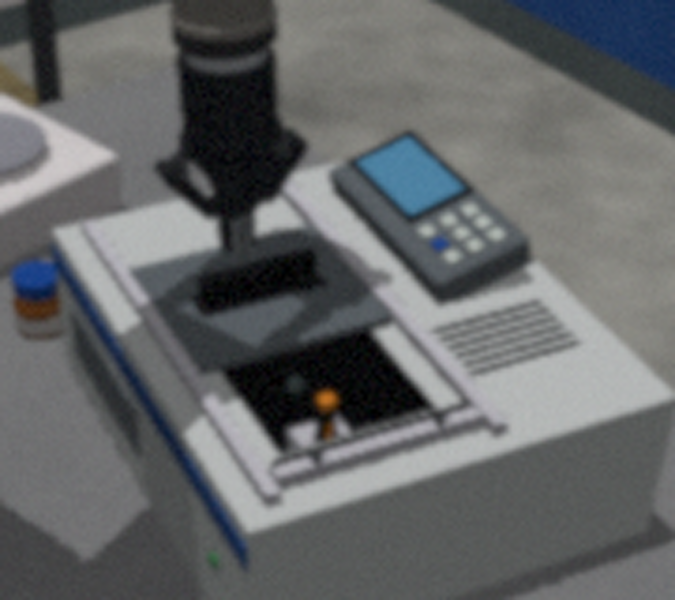

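The fingers hang behind the rib at (238,240) in the side crop. Approaching the rib slowly.

>>> {"name": "step_arm", "arguments": {"motion": [[0.0, [-0.0005, -0.003, -0.002], 0], [0.0, [-0.0007, -0.004, -0.001], 0], [0.0, [-0.0007, -0.004, 0], 0], [0.0, [-0.0005, -0.003, 0], 0], [0.0, [-0.0003, -0.002, 0], 0], [0.0, [-0.0003, -0.002, 0], 0], [0.0, [-0.0003, -0.002, 0], 0], [0.0, [-0.0003, -0.002, 0], 0]]}}

```text
time_s: 15.2
eef_pos: [0.6134, 0.2069, 0.1752]
orientation: [-91.8, -1.9, -10.1]
wrist_force: [0.2, 3.4, -0.9]
width: -0.0002
```

```bash
python3 st.py
```

```text
15.2 tcp [0.6134 0.2069 0.1752] bot [0.6144 0.2068 0.1462] [-91.76  -1.95 -10.14] [ 0.2   3.37 -0.91] [ 0.54 -0.07 -0.02] -0.0002064848354554317
```

>>> {"name": "step_arm", "arguments": {"motion": [[0.0, [-0.0005, -0.003, -0.001], 0], [0.0, [-0.0007, -0.004, -0.001], 0], [0.0, [-0.0009, -0.005, -0.001], 0], [0.0, [-0.0009, -0.005, 0], 0], [0.0, [-0.0009, -0.005, 0], 0], [0.0, [-0.0009, -0.005, 0], 0], [0.0, [-0.0009, -0.005, 0], 0], [0.0, [-0.0009, -0.005, 0], 0]]}}

```text
time_s: 15.87
eef_pos: [0.6071, 0.1691, 0.1733]
orientation: [-91.5, -2.2, -10.0]
wrist_force: [1.3, 2.3, 1.3]
width: 0.0002
```

>>> {"name": "step_arm", "arguments": {"motion": [[0.0, [-0.0009, -0.005, 0], 0], [0.0, [-0.0009, -0.005, 0], 0], [0.0, [-0.0009, -0.005, 0], 0], [0.0, [-0.0009, -0.005, 0], 0], [0.0, [-0.0007, -0.004, 0], 0], [0.0, [-0.0007, -0.004, 0], 0], [0.0, [-0.0005, -0.003, 0], 0], [0.0, [-0.0005, -0.003, 0], 0]]}}

```text
time_s: 16.53
eef_pos: [0.6002, 0.1303, 0.1733]
orientation: [-91.5, -2.1, -10.1]
wrist_force: [0.3, 3.9, 1.4]
width: 0.0006
```

```bash
python3 look.py s15 side; python3 look.py c15 scene; python3 -c "
import cv2,pickle,numpy as np
f=pickle.load(open('s15.pkl','rb'));g=pickle.load(open('c15.pkl','rb'));a=cv2.resize(f['img'][120:220,280:410],(650,500),interpolation=2);cv2.imwrite('pics/s15c.png',a)"; python3 st.py
```

```text
16.5833 [0.6    0.1297 0.1733] [-91.53  -2.11 -10.12] [0.14 1.38 1.08] 3.7965201797874535e-06 [ 0.42  0.11 -0.38 -0.24  0.4   0.76]
16.6333 [0.6    0.1298 0.1732] [-91.55  -2.1  -10.13] [ 0.79  0.01 -0.49] -6.700863767014913e-05 [ 0.22  0.28 -0.15 -0.33  0.25  0.44]
16.6333 tcp [0.6    0.1298 0.1732] bot [0.6011 0.1298 0.1442] [-91.55  -2.1  -10.13] [ 0.79  0.01 -0.49] [ 0.    0.01 -0.01] -6.700863767014913e-05
```

View pics/s15c.png

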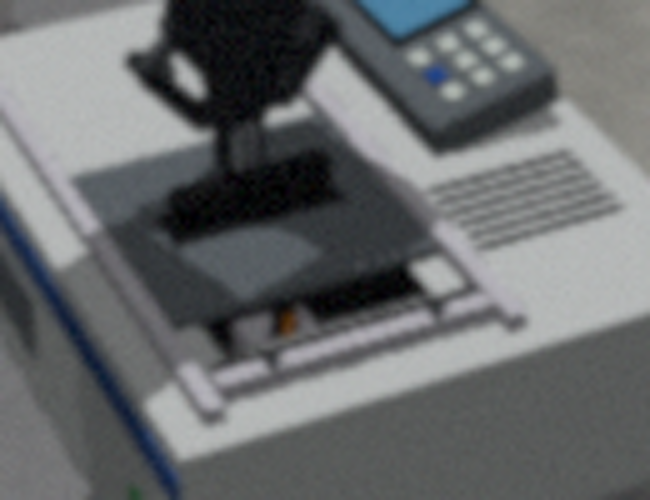

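```bash
python3 - <<'E'
from hold import *
f=pickle.load(open("s15.pkl","rb")); u=np.array([.17,.9855,0])
for c in [(440,247),(180,325)]: print("lid",plane(f,280+c[0]/5,120+c[1]/5,.158),plane(f,280+c[0]/5,120+c[1]/5,.158)@u)
for c in [(430,302),(268,352),(215,375)]: print("seal top/bar",plane(f,280+c[0]/5,120+c[1]/5,.158),plane(f,280+c[0]/5,120+c[1]/5,.158)@u)
E
```

```text
lid [0.66368665 0.01842643 0.158     ] 0.13098597699200554
lid [0.50240307 0.04584077 0.158     ] 0.13058459511438228
seal top/bar [ 0.62739106 -0.01646563  0.158     ] 0.0904296034400668
seal top/bar [5.28691426e-01 4.51931208e-04 1.58000000e-01] 0.09032292062594599
seal top/bar [0.49460957 0.0014207  0.158     ] 0.08548373016755584
```

>>> {"name": "step_arm", "arguments": {"motion": [[0.0, [-0.0004, -0.002, 0], 0], [0.0, [-0.0004, -0.002, 0], 0], [0.0, [-0.0004, -0.002, 0], 0], [0.0, [-0.0004, -0.002, 0], 0], [0.0, [-0.0004, -0.002, 0], 0], [0.0, [-0.0003, -0.002, 0], 0], [0.0, [-0.0003, -0.002, 0], 0], [0.0, [-0.0002, -0.001, 0], 0]]}}

```text
time_s: 17.3
eef_pos: [0.5972, 0.1144, 0.1732]
orientation: [-91.5, -2.1, -10.1]
wrist_force: [1.8, 2.7, 0.7]
width: 0.0002
```

```bash
python3 look.py s16 side; python3 look.py c16 scene; python3 -c "
import cv2,pickle,numpy as np
f=pickle.load(open('s16.pkl','rb'));g=pickle.load(open('c16.pkl','rb'));a=cv2.resize(f['img'][155:210,300:390],(630,385),interpolation=2);cv2.imwrite('pics/s16c.png',a)
a=cv2.resize(g['img'][165:235,285:385],(700,490),interpolation=2);cv2.imwrite('pics/c16c.png',a)"; python3 st.py
```

```text
17.35 [0.5972 0.1143 0.1732] [-91.5   -2.14 -10.07] [1.32 2.86 0.87] 0.0002614977805409245 [ 0.11  0.05 -0.24 -0.18  0.16  0.26]
17.4 [0.5972 0.1143 0.1732] [-91.52  -2.13 -10.07] [0.66 1.34 0.24] 0.0003176417993951458 [ 0.15  0.12 -0.15 -0.16  0.12  0.13]
17.4 tcp [0.5972 0.1143 0.1732] bot [0.5983 0.1143 0.1442] [-91.52  -2.13 -10.07] [0.66 1.34 0.24] [ 0.19 -0.11  0.02] 0.0003176417993951458
```

View pics/s16c.png

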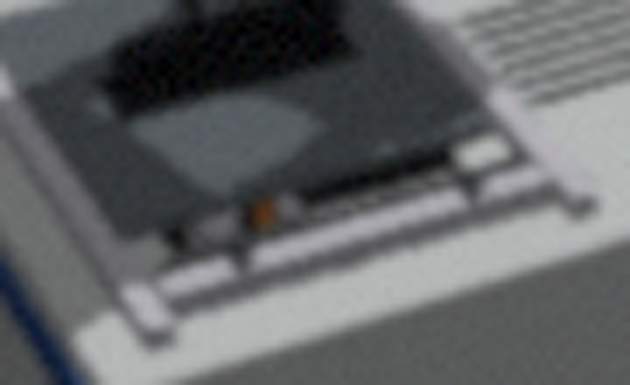

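View pics/c16c.png

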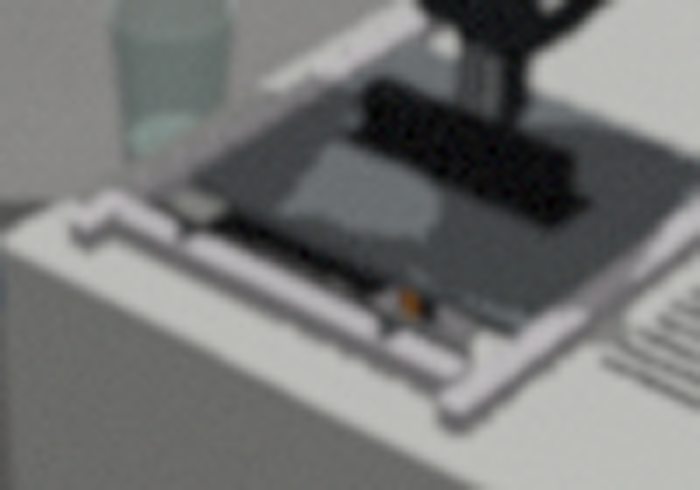

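```bash
python3 - <<'E'
from hold import *
u=np.array([.17,.9855,0])
f=pickle.load(open("s16.pkl","rb"))
q=lambda f,p,x0,y0,s,z=.158: plane(f,x0+p[0]/s,y0+p[1]/s,z)
for n,p in [("lid",(450,143)),("lid",(140,237)),("seal",(455,182)),("seal",(300,217)),("seal",(170,268))]: r=q(f,p,300,155,7);print("side",n,r.round(4),(r@u).round(4))
f=pickle.load(open("c16.pkl","rb"))
for n,p in [("lid",(225,202)),("lid",(515,328)),("seal",(190,235)),("seal",(385,320))]: r=q(f,p,285,165,7);print("scene",n,r.round(4),(r@u).round(4))
E
```

```text
side lid [0.6374 0.0032 0.158 ] 0.1115
side lid [0.5022 0.0264 0.158 ] 0.1114
side seal [ 0.6234 -0.0169  0.158 ] 0.0893
side seal [0.5602 0.0009 0.158 ] 0.0961
side seal [0.5014 0.0051 0.158 ] 0.0903
scene lid [0.5221 0.0288 0.158 ] 0.1172
scene lid [0.6605 0.0091 0.158 ] 0.1213
scene seal [0.5226 0.0011 0.158 ] 0.0899
scene seal [ 0.6162 -0.011   0.158 ] 0.0939
```

>>> {"name": "step_arm", "arguments": {"motion": [[0.0, [-0.0002, -0.001, 0], 0], [0.0, [-0.0002, -0.001, 0], 0], [0.0, [-0.0002, -0.001, 0], 0], [0.0, [-0.0002, -0.001, 0], 0], [0.0, [-0.0002, -0.001, 0], 0], [0.0, [-0.0001, -0.0005, 0], 0], [0.0, [-0.0001, -0.0005, 0], 0], [0.0, [-0.0001, -0.0005, 0], 0]]}}

```text
time_s: 18.07
eef_pos: [0.596, 0.1076, 0.1732]
orientation: [-91.5, -2.2, -10.1]
wrist_force: [1.1, 2.8, 0.4]
width: -0.0001
```

```bash
python3 st.py; python3 look.py s17 side; python3 look.py c17 scene; python3 -c "
import cv2,pickle,numpy as np
f=pickle.load(open('s17.pkl','rb'));g=pickle.load(open('c17.pkl','rb'));a=cv2.resize(f['img'][155:210,300:390],(630,385),interpolation=2);cv2.imwrite('pics/s17c.png',a)"; python3 st.py
```

```text
18.0667 tcp [0.596  0.1076 0.1732] bot [0.5971 0.1076 0.1442] [-91.49  -2.16 -10.06] [1.11 2.83 0.41] [ 0.54 -0.22  0.02] -8.864743961343263e-05
18.1167 [0.596  0.1075 0.1732] [-91.49  -2.15 -10.06] [0.36 3.7  0.64] -0.00012845027524660579 [ 0.11 -0.03 -0.   -0.18  0.19  0.11]
18.1667 [0.596  0.1075 0.1732] [-91.49  -2.16 -10.06] [1.4  2.35 0.58] -1.7709643585640448e-05 [-0.02  0.13 -0.1  -0.06 -0.03 -0.07]
18.1667 tcp [0.596  0.1075 0.1732] bot [0.5971 0.1075 0.1442] [-91.49  -2.16 -10.06] [1.4  2.35 0.58] [ 0.39 -0.13  0.08] -1.7709643585640448e-05
```

View pics/s17c.png

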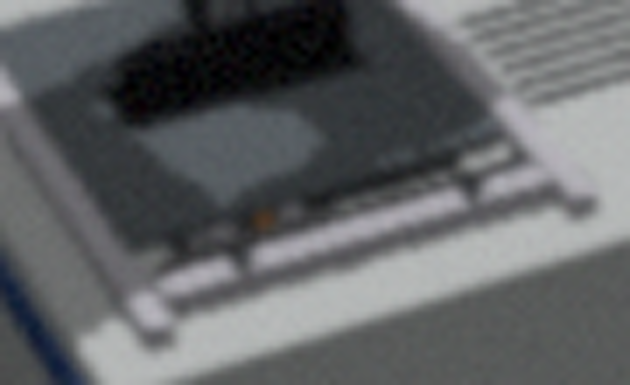

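>>> {"name": "step_arm", "arguments": {"motion": [[0.0, [-0.0001, -0.0006, 0], 0], [0.0, [-0.0001, -0.0006, 0], 0], [0.0, [-0.0001, -0.0006, 0], 0], [0.0, [-0.0001, -0.0006, 0], 0], [0.0, [-0.0001, -0.0006, 0], 0], [0.0, [-0.0001, -0.0004, 0], 0], [0.0, [0, -0.0003, 0], 0], [0.0, [0, -0.0003, 0], 0]]}}

```text
time_s: 18.83
eef_pos: [0.5953, 0.1032, 0.1732]
orientation: [-91.5, -2.1, -10.1]
wrist_force: [1.1, 3.4, 0.7]
width: 0.0001
```

```bash
python3 st.py; python3 look.py s18 side; python3 look.py c18 scene; python3 -c "
import cv2,pickle,numpy as np
f=pickle.load(open('s18.pkl','rb'));g=pickle.load(open('c18.pkl','rb'));a=cv2.resize(f['img'][155:210,300:390],(630,385),interpolation=2);cv2.imwrite('pics/s18c.png',a)
a=cv2.resize(g['img'][165:235,285:385],(700,490),interpolation=2);cv2.imwrite('pics/c18c.png',a)"
```

```text
18.8333 tcp [0.5953 0.1032 0.1732] bot [0.5964 0.1033 0.1442] [-91.49  -2.14 -10.05] [1.12 3.42 0.74] [ 0.5  -0.1   0.04] 0.00011002240689434638
18.8833 [0.5953 0.1032 0.1732] [-91.49  -2.14 -10.06] [-0.12  2.35  0.53] -0.00027526635539521134 [ 0.08  0.02 -0.03  0.02 -0.04  0.12]
18.9333 [0.5952 0.1032 0.1732] [-91.49  -2.14 -10.05] [0.73 1.51 0.83] 0.00022868862815024132 [ 0.03  0.04 -0.04 -0.   -0.04  0.  ]
```

View pics/s18c.png

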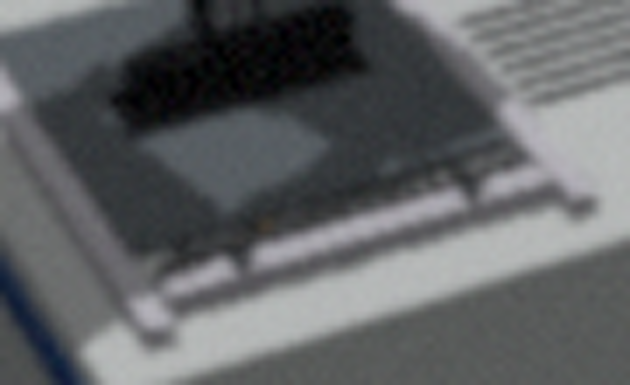

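View pics/c18c.png

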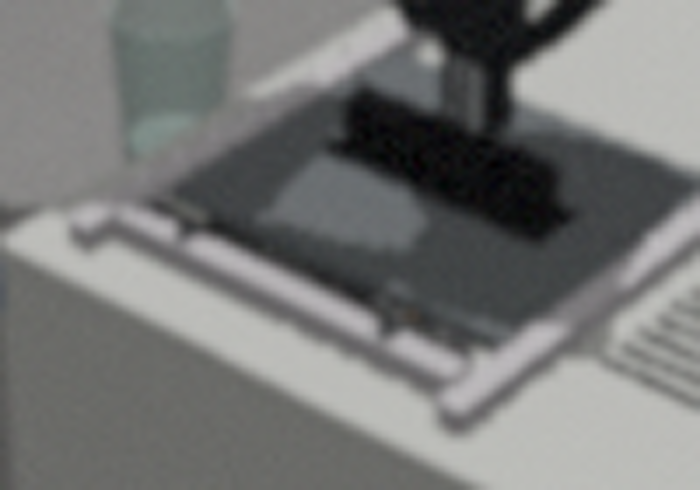

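>>> {"name": "step_arm", "arguments": {"motion": [[0.0, [0, -0.0002, 0], 0], [0.0, [0, -0.0002, 0], 0], [0.0, [-0.0001, -0.0002, 0], 0], [0.0, [0, -0.0002, 0], 0], [0.0, [0, -0.0001, 0], 0], [0.0, [0, -0.0001, 0], 0], [0.0, [-0.0001, -0.0001, 0], 0], [0.0, [0, -0.0001, 0], 0]]}}

```text
time_s: 19.6
eef_pos: [0.595, 0.102, 0.1732]
orientation: [-91.5, -2.1, -10.0]
wrist_force: [-0.1, 2.8, 0.9]
width: 0.0
```

>>> {"name": "step_arm", "arguments": {"motion": [[0.0, [0, -0.0002, 0], 0], [0.0, [0, -0.0002, 0], 0], [0.0, [-0.0001, -0.0002, 0], 0], [0.0, [0, -0.0001, 0], 0], [0.0, [0, -0.0001, 0], 0], [0.0, [0, -0.0001, 0], 0], [0.0, [-0.0001, -0.0001, 0], 0], [0.0, [0, -0.0001, 0], 0]]}}

```text
time_s: 20.27
eef_pos: [0.5948, 0.1008, 0.1732]
orientation: [-91.5, -2.1, -10.0]
wrist_force: [0.7, 2.4, 1.7]
width: -0.0001
```

>>> {"name": "step_arm", "arguments": {"motion": [[0.0, [0, -0.0002, 0], 0], [0.0, [0, -0.0002, 0], 0], [0.0, [-0.0001, -0.0001, 0], 0], [0.0, [0, -0.0001, 0], 0], [0.0, [0, -0.0001, 0], 0], [0.0, [0, -0.0001, 0], 0], [0.0, [-0.0001, -0.0001, 0], 0], [0.0, [0, -0.0001, 0], 0]]}}

```text
time_s: 20.93
eef_pos: [0.5946, 0.0997, 0.1732]
orientation: [-91.5, -2.1, -10.0]
wrist_force: [1.7, 2.8, 0.9]
width: -0.0001
```

>>> {"name": "step_arm", "arguments": {"motion": [[0.0, [0, -0.0002, 0], 0], [0.0, [0, -0.0002, 0], 0], [0.0, [-0.0001, -0.0001, 0], 0], [0.0, [0, -0.0001, 0], 0], [0.0, [0, -0.0001, 0], 0], [0.0, [0, -0.0001, 0], 0], [0.0, [-0.0001, -0.0001, 0], 0], [0.0, [0, -0.0001, 0], 0]]}}

```text
time_s: 21.6
eef_pos: [0.5944, 0.0986, 0.1732]
orientation: [-91.5, -2.1, -10.0]
wrist_force: [1.6, 3.3, 1.4]
width: -0.0002
```

>>> {"name": "step_arm", "arguments": {"motion": [[0.0, [0, -0.0002, 0], 0], [0.0, [0, -0.0002, 0], 0], [0.0, [-0.0001, -0.0001, 0], 0], [0.0, [0, -0.0001, 0], 0], [0.0, [0, -0.0001, 0], 0], [0.0, [0, -0.0001, 0], 0], [0.0, [-0.0001, -0.0001, 0], 0], [0.0, [0, -0.0001, 0], 0]]}}

```text
time_s: 22.27
eef_pos: [0.5942, 0.0975, 0.1732]
orientation: [-91.5, -2.2, -10.1]
wrist_force: [1.1, 2.5, 1.0]
width: -0.0001
```

>>> {"name": "step_arm", "arguments": {"motion": [[0.0, [0, -0.0002, 0], 0], [0.0, [0, -0.0002, 0], 0], [0.0, [-0.0001, -0.0001, 0], 0], [0.0, [0, -0.0001, 0], 0], [0.0, [0, -0.0001, 0], 0], [0.0, [0, -0.0001, 0], 0], [0.0, [-0.0001, -0.0001, 0], 0], [0.0, [0, -0.0001, 0], 0]]}}

```text
time_s: 22.93
eef_pos: [0.594, 0.0963, 0.1732]
orientation: [-91.5, -2.2, -10.0]
wrist_force: [0.9, 3.0, 0.5]
width: 0.0001
```

```bash
python3 look.py s19 side;python3 -c "
import cv2,pickle,numpy as np
f=pickle.load(open('s19.pkl','rb'));a=cv2.resize(f['img'][155:210,300:390],(630,385),interpolation=2);cv2.imwrite('pics/s19c.png',a)"
```

```text
22.9833 [0.594  0.0963 0.1732] [-91.49  -2.16 -10.05] [1.65 3.45 1.46] 4.754260286758049e-05 [ 0.01 -0.03 -0.06  0.04 -0.09  0.03]
```

View pics/s19c.png

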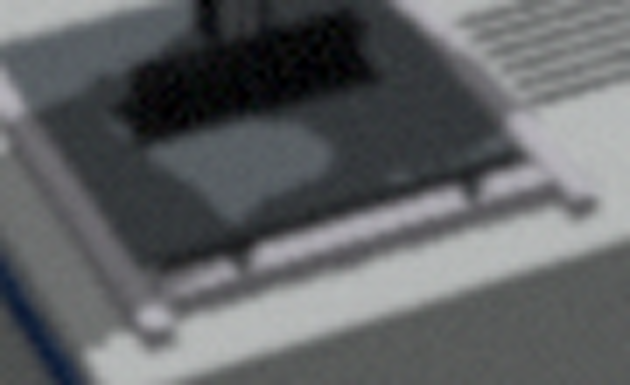

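>>> {"name": "step_arm", "arguments": {"motion": [[0.0, [0, -0.0001, 0], 0], [0.0, [0, -0.0001, 0], 0], [0.0, [-0.0001, -0.0001, 0], 0], [0.0, [0, -0.0001, 0], 0], [0.0, [0, -0.0001, 0], 0], [0.0, [0, -0.0001, 0], 0], [0.0, [0, -0.0001, 0], 0], [0.0, [0, -0.0001, 0], 0]]}}

```text
time_s: 23.65
eef_pos: [0.5939, 0.0955, 0.1732]
orientation: [-91.5, -2.2, -10.0]
wrist_force: [0.8, 2.8, 1.1]
width: -0.0001
```

>>> {"name": "step_arm", "arguments": {"motion": [[0.0, [0, -0.0002, 0], 0], [0.0, [0, -0.0001, 0], 0], [0.0, [-0.0001, -0.0001, 0], 0], [0.0, [0, -0.0001, 0], 0], [0.0, [0, -0.0001, 0], 0], [0.0, [0, -0.0001, 0], 0], [0.0, [-0.0001, -0.0001, 0], 0], [0.0, [0, -0.0001, 0], 0]]}}

```text
time_s: 24.32
eef_pos: [0.5937, 0.0944, 0.1732]
orientation: [-91.5, -2.2, -10.0]
wrist_force: [1.1, 2.9, 0.8]
width: 0.0001
```

>>> {"name": "step_arm", "arguments": {"motion": [[0.0, [0, -0.0002, 0], 0], [0.0, [0, -0.0001, 0], 0], [0.0, [-0.0001, -0.0001, 0], 0], [0.0, [0, -0.0001, 0], 0], [0.0, [0, -0.0001, 0], 0], [0.0, [0, -0.0001, 0], 0], [0.0, [-0.0001, -0.0001, 0], 0], [0.0, [0, -0.0001, 0], 0]]}}

```text
time_s: 24.98
eef_pos: [0.5935, 0.0934, 0.1732]
orientation: [-91.5, -2.2, -10.1]
wrist_force: [1.3, 3.0, 1.5]
width: -0.0004
```

>>> {"name": "step_arm", "arguments": {"motion": [[0.0, [0, -0.0002, 0], 0], [0.0, [0, -0.0001, 0], 0], [0.0, [-0.0001, -0.0001, 0], 0], [0.0, [0, -0.0001, 0], 0], [0.0, [0, -0.0001, 0], 0], [0.0, [0, -0.0001, 0], 0], [0.0, [-0.0001, -0.0001, 0], 0], [0.0, [0, -0.0001, 0], 0]]}}

```text
time_s: 25.65
eef_pos: [0.5933, 0.0924, 0.1732]
orientation: [-91.5, -2.2, -10.0]
wrist_force: [0.4, 3.6, 1.0]
width: 0.0
```

>>> {"name": "step_arm", "arguments": {"motion": [[0.0, [0, -0.0002, 0], 0], [0.0, [0, -0.0001, 0], 0], [0.0, [-0.0001, -0.0001, 0], 0], [0.0, [0, -0.0001, 0], 0], [0.0, [0, -0.0001, 0], 0], [0.0, [0, -0.0001, 0], 0], [0.0, [-0.0001, -0.0001, 0], 0], [0.0, [0, -0.0001, 0], 0]]}}

```text
time_s: 26.32
eef_pos: [0.5931, 0.0914, 0.1732]
orientation: [-91.5, -2.2, -10.1]
wrist_force: [1.0, 2.9, -0.2]
width: 0.0001
```

```bash
python3 look.py s20 side;python3 -c "
import cv2,pickle,numpy as np
f=pickle.load(open('s20.pkl','rb'));a=cv2.resize(f['img'][155:210,300:390],(630,385),interpolation=2);cv2.imwrite('pics/s20c.png',a)"
```

```text
26.3667 [0.5931 0.0914 0.1732] [-91.48  -2.17 -10.05] [1.43 3.04 0.81] 0.0002697270644689305 [ 0.   -0.09  0.05  0.05 -0.01 -0.01]
```

View pics/s20c.png

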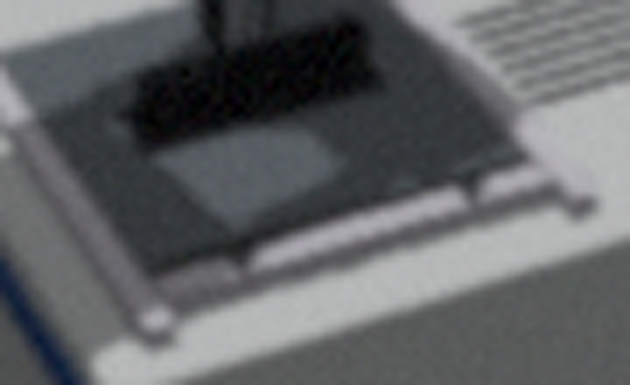

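>>> {"name": "step_arm", "arguments": {"motion": [[0.0, [0, -0.0002, 0], 0], [0.0, [0, -0.0001, 0], 0], [0.0, [-0.0001, -0.0001, 0], 0], [0.0, [0, -0.0001, 0], 0], [0.0, [0, -0.0001, 0], 0], [0.0, [0, -0.0001, 0], 0], [0.0, [-0.0001, -0.0001, 0], 0], [0.0, [0, -0.0001, 0], 0]]}}

```text
time_s: 27.03
eef_pos: [0.593, 0.0904, 0.1732]
orientation: [-91.5, -2.2, -10.0]
wrist_force: [2.7, 2.2, 0.1]
width: -0.0002
```

>>> {"name": "step_arm", "arguments": {"motion": [[0.0, [0, -0.0002, 0], 0], [0.0, [0, -0.0001, 0], 0], [0.0, [-0.0001, -0.0001, 0], 0], [0.0, [0, -0.0001, 0], 0], [0.0, [0, -0.0001, 0], 0], [0.0, [0, -0.0001, 0], 0], [0.0, [-0.0001, -0.0001, 0], 0], [0.0, [0, -0.0001, 0], 0]]}}

```text
time_s: 27.7
eef_pos: [0.5928, 0.0894, 0.1732]
orientation: [-91.5, -2.2, -10.1]
wrist_force: [1.8, 2.9, 1.2]
width: 0.0001
```

>>> {"name": "step_arm", "arguments": {"motion": [[0.0, [0, -0.0002, 0], 0], [0.0, [0, -0.0001, 0], 0], [0.0, [-0.0001, -0.0001, 0], 0], [0.0, [0, -0.0001, 0], 0], [0.0, [0, -0.0001, 0], 0], [0.0, [0, -0.0001, 0], 0], [0.0, [-0.0001, -0.0001, 0], 0], [0.0, [0, -0.0001, 0], 0]]}}

```text
time_s: 28.37
eef_pos: [0.5926, 0.0885, 0.1732]
orientation: [-91.5, -2.2, -10.1]
wrist_force: [1.1, 4.3, 1.6]
width: -0.0
```

>>> {"name": "step_arm", "arguments": {"motion": [[0.0, [0, -0.0001, 0], 0], [0.0, [0, -0.0001, 0], 0], [0.0, [0, -0.0001, 0], 0], [0.0, [0, -0.0001, 0], 0], [0.0, [-0.0001, -0.0001, 0], 0], [0.0, [0, 0, 0], 0], [0.0, [0, 0, 0], 0], [0.0, [0, 0, 0], 0]]}}

```text
time_s: 29.03
eef_pos: [0.5926, 0.0884, 0.1732]
orientation: [-91.4, -2.2, -10.0]
wrist_force: [1.4, 3.6, 0.0]
width: -0.0
```

```bash
python3 st.py; python3 look.py s21 side; python3 look.py s21 scene;
```

```text
29.0333 tcp [0.5926 0.0884 0.1732] bot [0.5938 0.0885 0.1442] [-91.43  -2.2  -10.04] [1.43 3.6  0.05] [ 0.58 -0.23  0.08] -4.8521434483664784e-05
29.0833 [0.5926 0.0884 0.1732] [-91.43  -2.2  -10.04] [1.33 3.27 0.79] -0.00010311901091332261 [0.08 0.05 0.05 0.03 0.   0.07]
29.1333 [0.5926 0.0884 0.1732] [-91.43  -2.2  -10.04] [1.26 3.42 0.13] -6.065400295157295e-05 [-0.07  0.04  0.14  0.01  0.02  0.11]
```

>>> {"name": "step_arm", "arguments": {"motion": [[0.0, [0, -0.0001, 0], 0], [0.0, [0, -0.0002, 0], 0], [0.0, [0, -0.0002, 0], 0], [0.0, [0, -0.0002, 0], 0], [0.0, [-0.0001, -0.0002, 0], 0], [0.0, [0, -0.0002, 0], 0], [0.0, [0, -0.0002, 0], 0], [0.0, [0, -0.0002, 0], 0]]}}

```text
time_s: 29.8
eef_pos: [0.5926, 0.0882, 0.1732]
orientation: [-91.3, -2.2, -10.0]
wrist_force: [1.7, 4.6, 0.1]
width: 0.0001
```

```bash
python3 st.py; python3 look.py s21 side
```

```text
29.8 tcp [0.5926 0.0882 0.1732] bot [0.5938 0.0884 0.1442] [-91.29  -2.2  -10.03] [1.67 4.64 0.15] [ 0.86 -0.23  0.04] 0.00011287751082259283
29.85 [0.5926 0.0883 0.1732] [-91.28  -2.2  -10.03] [1.62 4.92 0.26] -0.0005784449149279869 [ 0.07  0.05  0.03 -0.07 -0.04  0.06]
```

The seal has been felt: I commanded 1.5 mm, the lid moved only 0.2 mm, and the force is rising. Now raising the push gently.

>>> {"name": "step_arm", "arguments": {"motion": [[0.0, [0, -0.0003, 0], 0], [0.0, [0, -0.0003, 0], 0], [0.0, [-0.0001, -0.0003, 0], 0], [0.0, [0, -0.0004, 0], 0], [0.0, [0, -0.0004, 0], 0], [0.0, [-0.0001, -0.0004, 0], 0], [0.0, [0, -0.0004, 0], 0], [0.0, [0, -0.0004, 0], 0]]}}

```text
time_s: 30.52
eef_pos: [0.5925, 0.0882, 0.1733]
orientation: [-91.0, -2.2, -10.0]
wrist_force: [1.3, 5.4, 0.6]
width: 0.0
```

```bash
python3 st.py; python3 look.py s21 side
```

```text
30.5167 tcp [0.5925 0.0882 0.1733] bot [0.5937 0.0885 0.1443] [-91.    -2.21  -9.99] [1.35 5.44 0.6 ] [ 0.98 -0.26  0.09] 2.6398205832195415e-05
30.5667 [0.5925 0.0882 0.1733] [-91.    -2.21  -9.99] [1.17 6.27 0.75] 0.00016552585555648655 [ 0.1  -0.    0.01  0.01  0.09  0.08]
```

>>> {"name": "step_arm", "arguments": {"motion": [[0.0, [0, -0.0005, 0], 0], [0.0, [0, -0.0006, 0], 0], [0.0, [-0.0001, -0.0006, 0], 0], [0.0, [0, -0.0006, 0], 0], [0.0, [-0.0001, -0.0006, 0], 0], [0.0, [0, -0.0006, 0], 0], [0.0, [-0.0001, -0.0006, 0], 0], [0.0, [0, -0.0006, 0], 0]]}}

```text
time_s: 31.23
eef_pos: [0.5926, 0.0881, 0.1734]
orientation: [-90.5, -2.2, -9.9]
wrist_force: [1.3, 7.5, 0.8]
width: 0.0002
```

```bash
python3 st.py; python3 look.py s21 side
```

```text
31.2333 tcp [0.5926 0.0881 0.1734] bot [0.5938 0.0887 0.1444] [-90.53  -2.23  -9.94] [1.3  7.47 0.79] [ 1.01 -0.22  0.09] 0.0002147352523185701
31.2833 [0.5925 0.0881 0.1734] [-90.53  -2.23  -9.94] [ 1.46  6.38 -0.38] 0.00045960024956030445 [ 0.04  0.06  0.04 -0.08  0.11  0.2 ]
```

>>> {"name": "step_arm", "arguments": {"motion": [[0.0, [0, -0.0006, 0], 0], [0.0, [-0.0001, -0.0007, 0], 0], [0.0, [-0.0001, -0.0008, 0], 0], [0.0, [-0.0001, -0.0008, 0], 0], [0.0, [-0.0001, -0.0008, 0], 0], [0.0, [-0.0001, -0.0008, 0], 0], [0.0, [-0.0001, -0.0008, 0], 0], [0.0, [-0.0001, -0.0008, 0], 0]]}}

```text
time_s: 31.95
eef_pos: [0.5925, 0.0881, 0.1735]
orientation: [-89.9, -2.3, -9.9]
wrist_force: [2.7, 7.4, 0.0]
width: -0.0
```

```bash
python3 st.py; python3 look.py s21 side
```

```text
31.95 tcp [0.5925 0.0881 0.1735] bot [0.5938 0.0889 0.1445] [-89.92  -2.29  -9.87] [2.65 7.37 0.03] [ 1.14 -0.34  0.02] -2.6767166639420165e-05
32.0 [0.5925 0.0881 0.1735] [-89.91  -2.29  -9.88] [ 2.8   7.23 -0.62] 0.00011412007691420966 [ 0.06 -0.11 -0.08 -0.14  0.08  0.17]
```

The push along the track was about 7.7 N, inside the 6–10 N window. Backing off.

>>> {"name": "step_arm", "arguments": {"motion": [[0.0, [0.0002, 0.001, 0], 0], [0.0, [0.0004, 0.002, 0], 0], [0.0, [0.0005, 0.003, 0], 0], [0.0, [0.001, 0.005, 0], 0], [0.0, [0.001, 0.006, 0], 0], [0.0, [0.001, 0.006, 0.002], 0], [0.0, [0, 0.003, 0.01], 0], [0.0, [0, 0, 0.015], 0]]}}

```text
time_s: 32.67
eef_pos: [0.5934, 0.1133, 0.1975]
orientation: [-90.4, -1.7, -9.9]
wrist_force: [-0.1, -0.2, -0.4]
width: -0.0
```

>>> {"name": "step_arm", "arguments": {"motion": [[0.0, [0, 0, 0.015], 0], [0.0, [0, 0.005, 0.02], 0], [0.0, [0, 0.015, 0.02], 0], [0.0, [0, 0.025, 0.02], 0], [0.0, [0, 0.025, 0.01], 0], [0.0, [0, 0.025, 0], 0], [0.0, [0, 0.01, 0], 0], [0.0, [0, 0, 0], 0]]}}

```text
time_s: 33.33
eef_pos: [0.5935, 0.2243, 0.2975]
orientation: [-90.2, -2.2, -9.9]
wrist_force: [-0.4, -0.6, -1.3]
width: -0.0002
```

```bash
python3 st.py; python3 look.py s22 side; python3 look.py c22 scene; python3 look.py w22;python3 -c "
import cv2,pickle,numpy as np
f=pickle.load(open('s22.pkl','rb'));a=cv2.resize(f['img'][155:210,300:390],(630,385),interpolation=2);cv2.imwrite('pics/s22c.png',a)"
```

```text
33.3333 tcp [0.5935 0.2243 0.2975] bot [0.5947 0.225  0.2686] [-90.23  -2.23  -9.93] [-0.43 -0.63 -1.29] [-0.02  0.01  0.03] -0.0002265135248472471
33.3833 [0.5935 0.2235 0.2974] [-90.25  -2.21  -9.96] [ 0.35 -0.33  0.53] 0.00028632385862062333 [-2.2  -0.16  1.7  -0.57 -0.51 -0.87]
33.4333 [0.5935 0.2223 0.2968] [-90.3   -2.17 -10.02] [-0.03  0.14 -0.43] 0.0001947956722889022 [-1.72  0.11  1.16 -0.29 -0.32 -0.25]
33.4833 [0.5936 0.2214 0.2964] [-90.33  -2.13 -10.09] [-0.02 -0.09 -0.44] 2.2165456992841374e-05 [-1.16  0.07  0.69 -0.05 -0.06  0.11]
```

View pics/s22c.png

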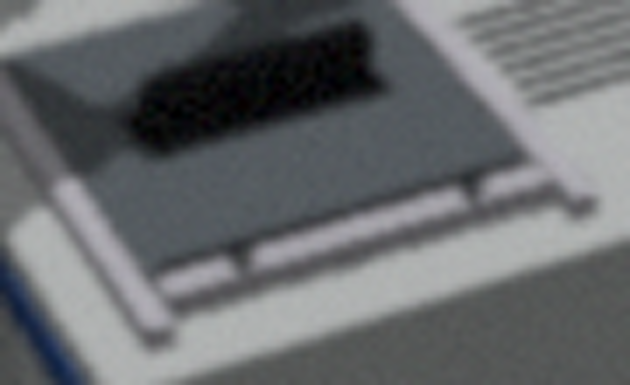

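View pics/c22.png

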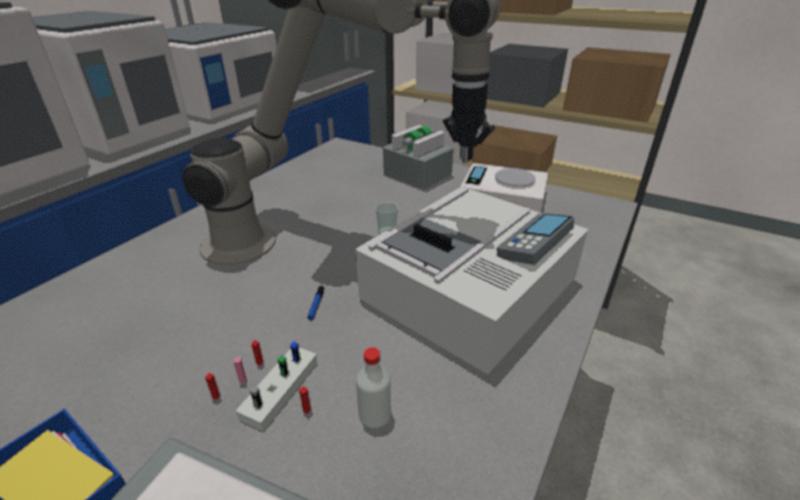

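View pics/w22.png

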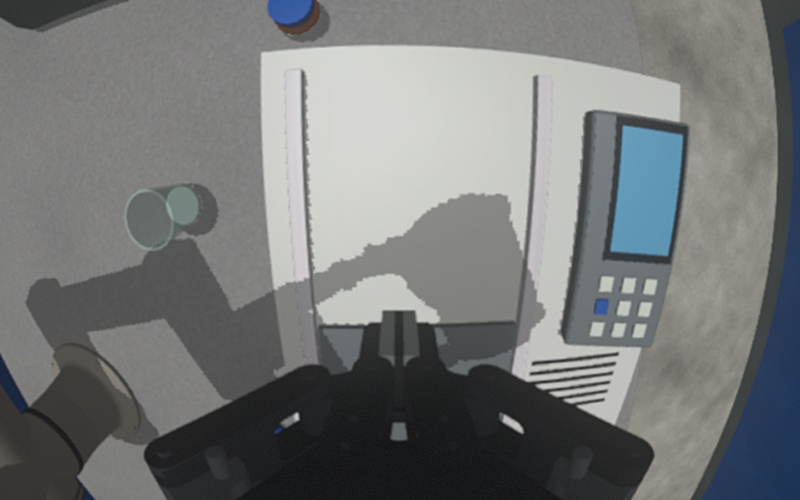

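```bash
python3 -c "
from workcell import ctrl
print(ctrl.sign_off())"
```

```text
the job is handed in; nothing more can be done
None
```

The amber filter is standing in the cell holder with the lid closed on its seal. I handed the job in at about 33.5 s of the 54 s allowed.

- **Filter:** I gripped it by its plain faces and lowered it into the holder pocket with its windows along the light path. I released it with its underside at about 80 mm, which is the seat height. Pictures taken before closing showed it upright; from the side and scene cameras I put its amber parts at about 130 mm, which fits a seated filter.
- **Lid:** I pushed the rib with the jaws shut, in steps of about 1 mm once near the seal. Contact showed when the lid nearly stopped moving and the force rose. The final push was about 7.7 N along the track, inside the 6–10 N asked for, before I backed straight off.
- **Last checks:** With the arm clear, the lid edge was against the seal bar in the side view. The blue, green and grey filters, the loose red and pink posts and the bottles were undisturbed. I did not inspect the filter again after the lid covered it.

**What disagreed:**
- The tool drifted to a tilt of about 3.5° during the carry. The filter still went in without any noticeable force and stood upright once released.
- The cameras disagreed by several millimetres on the gap left to the seal, so I relied on the force there.

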